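# Hold a capacitor home in the bench tester

## Robot

A 7-joint arm with a two-finger parallel gripper is mounted at the origin on a cart in front of the work surface, level with it; the furniture and walls round the work are solid. World frame = base frame: x ahead of the robot, y to its left, z up, the work surface at z = 0. Lengths are in m, angles in rad, forces in N, time in s.
With the tool pointing down it reaches from about 0.4 to 0.85 m from the base axis. Payload 10.4 kg.
Tool frame: the origin (TCP) lies at the centre of the arm's flange, where the gripper is bolted on; the fingertips stand 182 mm ahead of it and the grasp point (between the pads) lies 164 mm ahead of it; z points along the fingers, y is the line along which they close (so a half turn about z gives the same grasp; the last joint's range is limited). The gripper opens to 87 mm and grips with 3 to 60 N. Pads are 19 mm wide; open, the fingers measure 117 mm over their backs; the gripper's body (75 mm by 190 mm) begins 51 mm behind the grasp point.
Start: joints at [-1.176, 0.332, -0.065, 1.46, 0.022, 1.35, -0.088], TCP at [0.254, 0.571, 0.405] pointing down, gripper open.
Joint ranges: [-2.6, 2.6], [-0.5, 2.12], [-1.47, 1.34], [0.16, 2.42], [-1.27, 4.41], [0.06, 2.06], [-2.6, 2.6]. Speed limits (rad/s): [2.22, 2.22, 2.79, 2.79, 3.14, 3.14, 3.14].

## Interface

Orientations are given as a unit quaternion [x, y, z, w].
In Python, from bench import r, eyes, job gives the robot as it stands. The module is installed in compiled form; this text tells all that it offers.
- The arm moves only by the shell command python3 -m inch 'ROWS' [OPENING] [FORCE]. ROWS is JSON, a list of rows, each a list of 6 numbers: the shift along the tool's x, y, z normalised to -1 to 1, where 1 is 4 cm, then the turn, a rotation vector about the tool's x, y, z normalised to -1 to 1, where 1 is 0.12 rad. In form: [[x, y, z, wx, wy, wz], ...]. A call has exactly 5 rows; each row shifts and turns the commanded pose from where the row before left it, along the tool's axes as they then stand; what a row does not reach is not made up. A row lasts 1/12 s, in which the tool goes at most 41.7 mm and 7.16 degrees, less where a joint would pass 70% of its speed; a pose out of reach is approached as far as the arm can. A call with a number of a shift or a turn outside -1 to 1 is refused whole. A call with a gripper value outside its range is refused whole. OPENING is the gripper command: -1 is shut, 1 is fully open, values between are in proportion, set as the call begins (- or left out, the last holds). The fingers move at their own pace and stop on an object; FORCE is the grip in N (left out, the last holds). Time passes only in rows, so rows that do not move let the fingers close, or fill a call up. It gives the time, the measured TCP pose, the force, the opening and the grip force at its end, in the units of the state.
- r.read_state(): the state, without advancing time (a new reading comes with each control period).
- eyes.camera(name): name is "side" or "top" or "wrist"; returns a dict with "pixels" (420x560x3 uint8, red, green, blue), "fx", "fy", "cx", "cy" (pixels), "D" ([k1, k2, p1, p2, k3] as OpenCV has them; the pictures are not rectified), "extrinsics" (4x4, takes a point from camera to world coordinates). Camera axes: x right, y down, z forward; pixel columns grow to the right and rows downward; lengths in m; the calibration is good to about 2 mm. A picture is of the moment at which its call begins. There is no depth.
- job.close_job(): hands the job in; it is judged then, once.
The state is a dict: "time": time; "joint_positions": joint angles; "joint_vel": joint speeds; "joint_torque": joint torques, N m; "ee_pos": TCP position; "eef_rot": TCP orientation; "ft_force": force on the tool from outside, world axes, zero at the start; "torque": the same for the moment, N m; "width": finger opening in m; "grip_force": force on a finger pad.
Only numpy, scipy, OpenCV 4.12 (cv2) and the standard library are available. Lean on these libraries where they do the work, as an engineer would, in place of code of your own. Each camera call takes 0.05 s, during which the arm holds its last target. There are 200 camera calls.

## Task

The large capacitor has to be measured in the capacitor tester on the bench: lay it on its side on the two cradle rods with its terminals toward the contact head and side by side (level), so that each will meet one brass contact strip; either terminal may be on either side. Then slide it along the rods until its terminal end is behind the steel lip and fully home against the head, both contact strips pushed in, and finish still holding it pressed home there while the meter reads: the springs push it out again as soon as it is let go. Leave the small capacitor and the other loose things on the bench where they are.

Things in the scene. Friction and masses are not known exactly. Their poses are not given: they have to be found in the camera images.
- capacitor: The large capacitor: black cylinder, 51 mm across, 75 mm tall, about 0.18 kg, upright on the bench at the start, terminals up; it and the small one may change places. Origin: centre of its underside; z along its axis to the terminals: two aluminium posts on the upper end, 10 mm across and 6 mm high, centres at x = +11 and -11 mm, y = 0.
- cap_rim (a point): Centre of the capacitor's upper (terminal) end face, on its axis, 75 mm from the underside; same axes as the capacitor. The terminal posts stand 6 mm proud of this face.
- tester: Capacitor tester, fixed to the bench: aluminium plate 110 (x) by 250 mm (y), top at 12 mm, two steel cradle rods along y, grey contact head at the +y end (100 mm wide, y 55 to 122 mm, 87 mm high). Origin: centre of the plate's underside, at bench height. y runs along the rods to the head and points to the robot's left, give or take 0.25 rad.
- tester_stop (a point): Where the capacitor's end centre (cap_rim) is when fully home: on the axis of a lying capacitor, 52 mm above the bench, in the head's flat stop face; axes as the tester. In the stop face is a window 40 mm wide, 36 mm high with the two contact strips.
- cradle_tail (a point): Point over the free ends of the rods, on the axis that a lying capacitor has; axes as the tester. The rods run from here 173 mm (+y) to the stop face; this end is open. Rods 10 mm thick, 42 mm over their outsides, centres at x = +-15 mm and 26.5 mm below this point; nothing else stands beside a lying capacitor down to the plate, 40 mm below this point.
- strip_near (a joint): Inward travel in m of the spring-loaded brass contact strip at x = -11 mm (the robot's side), 10 mm wide and 28 mm high, inside the head's window: 0 = out (1 mm proud of the stop face), 0.007 when the capacitor is fully home. It needs 1.6 N to start and about 5 N at 0.007.
- strip_far (a joint): The same for the other strip, at x = +11 mm.
- small_capacitor: A smaller capacitor, 35 mm in diameter and 45 mm tall with two thin pins on top, standing upright; not to be used. Origin: centre of its underside.
- block_battery: Block battery, 18 x 26 x 49 mm, standing; leave it. Origin: centre of its underside.
- module_2: Small circuit board, 34 x 34 x 12 mm, lying flat; leave it. Origin: centre of its underside.
- ball_pen: Ball pen, 145 mm long, 12 mm thick, lying near the front edge; leave it. Origin: centre of its underside.
- aa_cell: AA cell, 14 mm thick and 50 mm long, lying near the front edge; leave it. Origin: centre of its underside.
- tape_electrical: Roll of black tape, 62 mm across, 19 mm high, lying flat beyond the tester; leave it. Origin: centre of its underside.
- loupe: Black eyepiece loupe, 35 mm across, 30 mm high; leave it. Origin: centre of its underside.
- lip (a point): Middle of the front edge of the steel lip's roof, at its underside: 14 mm before the stop face, 28 mm above the axis of a lying capacitor (2.5 mm over its top). Above it the lip is 9 mm thick (top 89 mm above the bench); below it stand two cheeks, 57 mm apart.
Things that resemble listed ones, but are neither listed nor needed, are in the scene too. Leave any orange look-alike of the capacitor alone.

How it is judged:
On the way:
1. the large capacitor lies on its side on the cradle rods, terminals toward the head, not yet at the contacts (angle between the z axis of capacitor and the y axis of tester, either way round below 0.1 rad and x of cap_rim in the frame of tester_stop between -0.006 and 0.006 m and z of cap_rim in the frame of tester_stop between -0.005 and 0.005 m and y of cap_rim in the frame of tester_stop between -0.13 and -0.006 m and y of capacitor in the frame of tester_stop below -0.08 m and contact force between capacitor and tester above 0.3 N), for 0.1 s.
At the end, for the whole second after the job is handed in: Through the last second the robot presses on the large capacitor (over 4 N) and it is at rest, along the rods within 0.1 rad, its end face within 2 mm of the stop face and end centre within 6 mm of tester_stop, both strips pushed in over 5 of 7 mm (value of joint each of strip_near, strip_far above 0.005 m and y of cap_rim in the frame of tester_stop above -0.002 m and distance between cap_rim and tester_stop below 0.006 m and angle between the z axis of capacitor and the y axis of tester, either way round below 0.1 rad and linear speed of capacitor below 0.02 m/s and contact force between any of the fingers, the arm and capacitor above 4 N); the arm keeps its last pose, push and grip.
It fails at once if another loose thing was moved by more than 25 mm (distance of any of small_capacitor, block_battery, module_2, ball_pen, aa_cell, tape_electrical, loupe from where it was at the start of the episode above 0.025 m).
It also fails if it takes over 48 s, if anything falls off the work surface, if the arm or the gripper's body presses on something with over 40 N, if the wrist force passes 120 N, or if a joint passes its speed limit or range.

## Working session

There is one attempt and no reset: what is moved stays moved. The work goes in short steps, Python scripts to look and compute and a shell command to move; the robot and the scene stay as the last step left them, time stands still between calls to the robot, and variables do not carry over. Pictures are saved under pics/ and viewed, at most 10 in all, crops included, and the job is handed in when it is done.

```bash
mkdir -p pics; cat > h.py <<'E'
import numpy as np, cv2
from bench import r, eyes, job
from scipy.spatial.transform import Rotation as R
def snap(n,f):
    c=eyes.camera(n); cv2.imwrite('pics/'+f,cv2.cvtColor(c['pixels'],cv2.COLOR_RGB2BGR)); np.save('pics/'+f+'.npy',c,allow_pickle=True); return c
def load(f): return np.load('pics/'+f+'.npy',allow_pickle=True).item()
def K(c): return np.array([[c['fx'],0,c['cx']],[0,c['fy'],c['cy']],[0,0,1.]])
def ray(c,uv):
    p=cv2.undistortPoints(np.array([[uv]],float),K(c),np.array(c['D'],float))[0,0]
    E=np.array(c['extrinsics']); d=E[:3,:3]@[p[0],p[1],1]; return E[:3,3],d/np.linalg.norm(d)
def onz(c,uv,z):
    o,d=ray(c,uv); return o+d*(z-o[2])/d[2]
def proj(c,P):
    E=np.linalg.inv(np.array(c['extrinsics'])); P=np.atleast_2d(np.array(P,float))
    return cv2.projectPoints(P,cv2.Rodrigues(E[:3,:3])[0],E[:3,3],K(c),np.array(c['D'],float))[0][:,0]
E
python3 - <<'E'
from h import *
a=snap('top','top0.png'); b=snap('side','side0.png')
for c in(a,b): print(np.round(c['extrinsics'],3).tolist(),c['fx'],c['D'])
s=r.read_state(); print({k:np.round(v,3).tolist() for k,v in s.items()})
E
```

```text
[[0.003, -0.995, 0.095, 0.432], [-1.0, -0.005, -0.022, -0.171], [0.022, -0.095, -0.995, 1.375], [0.0, 0.0, 0.0, 1.0]] 486.7386526881043 [-0.03253554  0.          0.          0.          0.        ]
[[0.913, -0.214, 0.348, 0.168], [-0.407, -0.421, 0.811, -1.05], [-0.027, -0.882, -0.471, 0.576], [0.0, 0.0, 0.0, 1.0]] 409.17333385516685 [0.02886917 0.         0.         0.         0.        ]
{'time': 0.1, 'joint_positions': [-1.176, 0.333, -0.065, 1.461, 0.022, 1.35, -0.089], 'joint_vel': [0.001, -0.001, 0.0, -0.002, 0.0, 0.002, -0.001], 'joint_torque': [0.001, -62.455, 0.024, -39.071, -0.062, 0.037, 0.0], 'ee_pos': [0.254, 0.571, 0.404], 'eef_rot': [0.207, 0.978, -0.001, -0.0], 'ft_force': [-0.511, 0.005, -0.657], 'torque': [-0.015, 0.01, -0.006], 'grip_force': 0.0, 'width': 0.087}
```

View pics/top0.png

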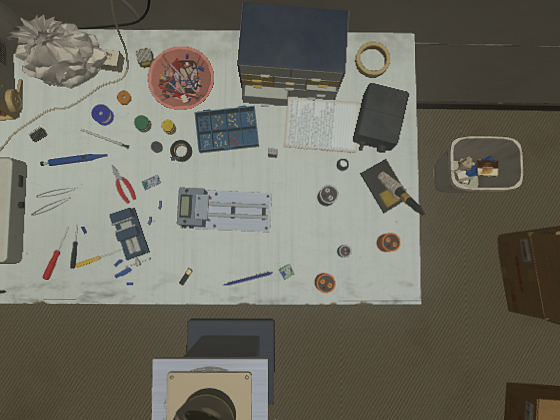

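View pics/side0.png

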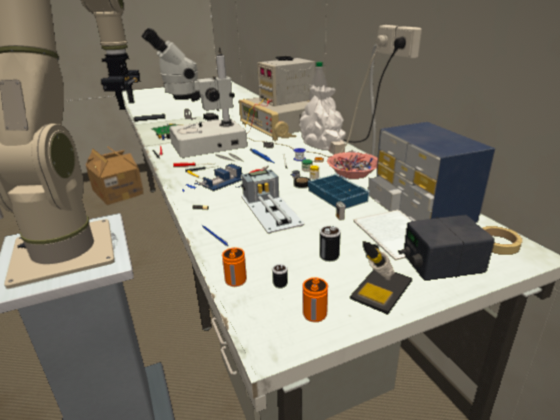

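The top view shows five candidates. The black cylinder at (328,195) is larger and has two posts. The black one at (344,251) is the small capacitor, and the ones at (388,242) and (325,283) are the orange look-alikes. The black round thing at (343,164) is probably the loupe. The large capacitor is therefore (328,195), and I'll confirm it in an enlarged crop.

```bash
python3 - <<'E'
from h import *
c=load('top0.png'); im=cv2.cvtColor(c['pixels'],cv2.COLOR_RGB2BGR)
A=cv2.resize(im[170:270,170:360],None,fx=4,fy=4,interpolation=cv2.INTER_CUBIC); cv2.imwrite('pics/crop0.png',A)
for n,uv,z in[('large',(328,195),.075),('small',(344,251),.045),('or1',(388,242),.075),('or2',(325,283),.075),('loupe?',(343,164),.03)]: print(n,onz(c,uv,z).round(3))
E
```

```text
large [ 0.596 -0.32   0.075]
small [ 0.446 -0.367  0.045]
or1 [ 0.47  -0.481  0.075]
or2 [ 0.361 -0.311  0.075]
loupe? [ 0.69  -0.368  0.03 ]
```

View pics/crop0.png

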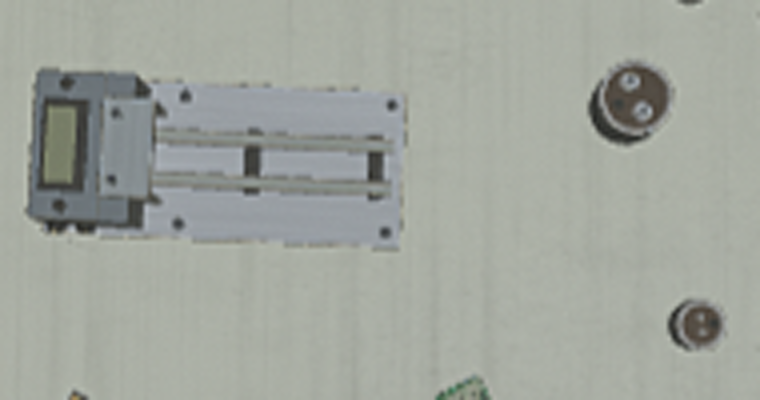

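The crop confirms it: a large black cylinder with two posts at about (327.5,190) and (330.5,198). The small capacitor is at (344,251). The tester's head is on the left and its open rod ends are at about (267,207)–(267,217). Next I'll measure the tester and plan.

```bash
cat >> h.py <<'E'
def rows(p1,R1,N,s=None,p0=None,R0=None):
    """identical rows for a screw move to TCP pose"""
    s=s or r.read_state()
    p0=np.array(s['ee_pos']) if p0 is None else p0; R0=R.from_quat(s['eef_rot']) if R0 is None else R0
    w=(R0.inv()*R1).as_rotvec()/N; S=sum(R.from_rotvec(w*k).as_matrix() for k in range(N))
    t=np.linalg.solve(S,R0.inv().apply(np.array(p1)-p0))
    print(N,'x',np.round(np.r_[t/.04,w/.12],3).tolist())
E
python3 - <<'E'
from h import *
c=load('top0.png'); q=lambda x,y:(170+(x+.5)/4-.5,170+(y+.5)/4-.5)
for n,x,y,z in[('p1',630,80,.081),('p2',642,111,.081),('plateA',405,95,.012),('plateB',400,248,.012),('rA0',157,135,.0305),('rA1',390,146,.0305),('rB0',155,178,.0305),('rB1',388,190,.0305),('hA',38,72,.087),('hB',30,217,.087),('lipA',155,100,.089),('lipB',150,198,.089)]:
    print(n,onz(c,q(x,y),z).round(4))
# large cap by mask: brown top, rim from both views
g=cv2.cvtColor(c['pixels'],cv2.COLOR_RGB2GRAY)
sub=g[175:215,310:345]; ct=max(cv2.findContours((sub<140).astype(np.uint8),0,1)[0],key=cv2.contourArea); print('bbox',cv2.boundingRect(ct))
s=load('side0.png'); gs=cv2.cvtColor(s['pixels'],cv2.COLOR_RGB2GRAY)[215:275,305:350]
ct=max(cv2.findContours((gs<70).astype(np.uint8),0,1)[0],key=cv2.contourArea); x,y,w,h=cv2.boundingRect(ct); print('side',x+305,y+215,w,h)
for P in[(.596,-.32,0),(.596,-.32,.075)]: print(proj(s,P),proj(c,P))
E
```

```text
p1 [ 0.6098 -0.3171  0.081 ]
p2 [ 0.5889 -0.3251  0.081 ]
plateA [ 0.6076 -0.1658  0.012 ]
plateB [ 0.4997 -0.1629  0.012 ]
rA0 [0.5763 0.0058 0.0305]
rA1 [ 0.5695 -0.1556  0.0305]
rB0 [0.5464 0.0067 0.0305]
rB1 [ 0.5389 -0.1544  0.0305]
hA [0.612  0.0782 0.087 ]
hB [0.5154 0.0812 0.087 ]
lipA [ 5.934e-01 -2.000e-04  8.900e-02]
lipB [0.5282 0.002  0.089 ]
bbox (7, 10, 21, 22)
side 320 235 20 26
[[326.91619283 255.45971747]] [[324.98542281 198.26781051]]
[[327.64990991 229.32718124]] [[327.97302373 195.00063478]]
```

Post spacing comes out at 22.4 mm (should be 22), the plate edge at 108 mm (110) and the rod spacing at 30.5 mm (30), so the fix is consistent. The plan has three steps:
1. Grasp with the tool tilted 40° toward +y, with the closing line near the post line.
2. Rotate 90° and lay the capacitor on the rods.
3. Regrasp with the tool vertical and push home.

```bash
cat >> h.py <<'E'
def tool(az,tau):
    """closing line azimuth az (deg), tilt tau (deg) of the pointing dir from down toward the left normal of az"""
    a,t=np.radians([az,tau]); y=np.array([np.cos(a),np.sin(a),0]); h=np.array([-y[1],y[0],0])
    z=np.sin(t)*h-np.cos(t)*np.array([0,0,1]); return R.from_matrix(np.c_[np.cross(y,z),y,z])
def tcp(G,Rt,back=0): return np.array(G)-(.164+back)*Rt.as_matrix()[:,2]
def say():
    s=r.read_state(); Rt=R.from_quat(s['eef_rot']); M=Rt.as_matrix()
    print('t',s['time'],'tcp',np.round(s['ee_pos'],4),'grasp',np.round(tcp(s['ee_pos'],Rt,-.328),4),'az',np.degrees(np.arctan2(M[1,1],M[0,1])).round(2),'z',M[:,2].round(3),'w',s['width'],'F',np.round(s['ft_force'],1),s['grip_force'],'q',np.round(s['joint_positions'],2))
E
python3 - <<'E'
from h import *
say(); A=tool(15,0); rows([.62,-.38,.40],A,35)
E
```

```text
t 0.1 tcp [0.2535 0.5711 0.404 ] grasp [0.2535 0.571  0.24  ] az 66.06 z [-0.    -0.001 -1.   ] w 0.08728175975712159 F [-0.5  0.  -0.7] 0.0 q [-1.18  0.33 -0.06  1.46  0.02  1.35 -0.09]
35 x [-0.706, -0.26, 0.003, -0.0, 0.0, 0.212]
```

```bash
python3 -m inch '[[-0.7,-0.26,0,0,0,0.21],[-0.7,-0.26,0,0,0,0.21],[-0.7,-0.26,0,0,0,0.21],[-0.7,-0.26,0,0,0,0.21],[-0.7,-0.26,0,0,0,0.21]]' 1
python3 -m inch '[[-0.7,-0.26,0,0,0,0.21],[-0.7,-0.26,0,0,0,0.21],[-0.7,-0.26,0,0,0,0.21],[-0.7,-0.26,0,0,0,0.21],[-0.7,-0.26,0,0,0,0.21]]' 
python3 -m inch '[[-0.7,-0.26,0,0,0,0.21],[-0.7,-0.26,0,0,0,0.21],[-0.7,-0.26,0,0,0,0.21],[-0.7,-0.26,0,0,0,0.21],[-0.7,-0.26,0,0,0,0.21]]' 
python3 -m inch '[[-0.7,-0.26,0,0,0,0.21],[-0.7,-0.26,0,0,0,0.21],[-0.7,-0.26,0,0,0,0.21],[-0.7,-0.26,0,0,0,0.21],[-0.7,-0.26,0,0,0,0.21]]' 
python3 -c "
from h import *
say()"
```

```text
time: 0.52
ee_pos: [0.3558, 0.4605, 0.4044]
eef_rot: [0.269, 0.963, -0.0, -0.0]
ft_force: [1.3, -0.0, 0.8]
width: 0.0874
grip_force: 0.0
time: 0.93
ee_pos: [0.4424, 0.339, 0.4044]
eef_rot: [0.329, 0.944, -0.0, -0.0]
ft_force: [1.4, 0.2, 0.1]
width: 0.0873
grip_force: 0.0
time: 1.35
ee_pos: [0.5131, 0.2076, 0.4045]
eef_rot: [0.388, 0.922, -0.0, -0.0]
ft_force: [0.9, -0.4, 0.1]
width: 0.0871
grip_force: 0.0
time: 1.77
ee_pos: [0.5668, 0.0684, 0.4044]
eef_rot: [0.445, 0.895, -0.0, -0.0]
ft_force: [0.2, -0.3, 0.2]
width: 0.0868
grip_force: 0.0
t 1.7667 tcp [0.5668 0.0684 0.4044] grasp [0.5667 0.0684 0.2404] az 37.12 z [-0. -0. -1.] w 0.08684862514722182 F [ 0.2 -0.3  0.2] 0.0 q [-0.51  0.21  0.36  1.63 -0.08  1.31  0.51]
```

Tracking is good. I'll finish this leg, then plan the tilt.

```bash

python3 -m inch '[[-0.7,-0.26,0,0,0,0.21],[-0.7,-0.26,0,0,0,0.21],[-0.7,-0.26,0,0,0,0.21],[-0.7,-0.26,0,0,0,0.21],[-0.7,-0.26,0,0,0,0.21]]' >/dev/null
python3 -m inch '[[-0.7,-0.26,0,0,0,0.21],[-0.7,-0.26,0,0,0,0.21],[-0.7,-0.26,0,0,0,0.21],[-0.7,-0.26,0,0,0,0.21],[-0.7,-0.26,0,0,0,0.21]]' >/dev/null
python3 -m inch '[[-0.7,-0.26,0,0,0,0.21],[-0.7,-0.26,0,0,0,0.21],[-0.7,-0.26,0,0,0,0.21],[-0.7,-0.26,0,0,0,0.21],[-0.7,-0.26,0,0,0,0.21]]' >/dev/null
python3 -c "
from h import *
say(); A=tool(15,40); rows(tcp([.599,-.321,.043],A,.12),A,10)"
```

```text
t 3.0167 tcp [ 0.6185 -0.3737  0.4041] grasp [ 0.6184 -0.3736  0.2401] az 15.48 z [-0.001  0.001 -1.   ] w 0.08703166923827961 F [-0.3  1.   1.2] 0.0 q [ 0.13  0.6   0.58  1.18 -0.32  1.45  0.94]
10 x [-0.42, -0.015, 0.248, -0.003, 0.581, 0.007]
```

```bash

python3 -m inch '[[-0.42,-0.015,0.25,0,0.58,0],[-0.42,-0.015,0.25,0,0.58,0],[-0.42,-0.015,0.25,0,0.58,0],[-0.42,-0.015,0.25,0,0.58,0],[-0.42,-0.015,0.25,0,0.58,0]]' >/dev/null
python3 -m inch '[[-0.42,-0.015,0.25,0,0.58,0],[-0.42,-0.015,0.25,0,0.58,0],[-0.42,-0.015,0.25,0,0.58,0],[-0.42,-0.015,0.25,0,0.58,0],[-0.42,-0.015,0.25,0,0.58,0]]' >/dev/null
python3 -c "
from h import *
say(); c=snap('wrist','w1.png'); snap('side','s1.png')
print(proj(c,[(.6098,-.3171,.081),(.5889,-.3251,.081),(.599,-.321,.075),(.599,-.321,0)]))"
```

```text
t 3.85 tcp [ 0.646  -0.4952  0.2604] grasp [ 0.6175 -0.395   0.1337] az 15.52 z [-0.174  0.611 -0.773] w 0.08734911848435574 F [ 0.3  0.7 -2. ] 0.0 q [ 0.62  1.18  0.22  0.49 -0.6   2.05  0.91]
[[295.49960234 185.1331897 ]
 [267.92778177 187.56673867]
 [281.33779177 189.3119813 ]
 [281.2291766  219.55545948]]
```

View pics/w1.png

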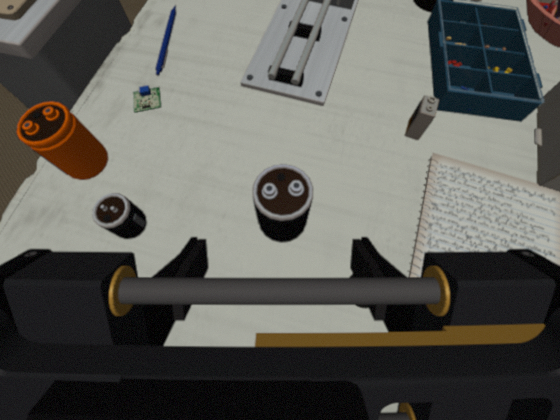

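View pics/s1.png

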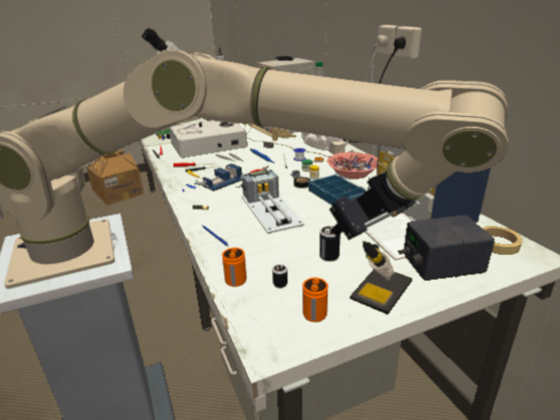

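Wrist view: the posts are at (269,190) and (297,186), within 2–3 px of prediction, so the capacitor fix is good to about 1 mm. Side view: the gripper is just above the soldering iron at (370,247), so I'll check the iron's height before going down.

```bash
python3 - <<'E'
from h import *
t=load('top0.png'); s=load('side0.png')
im=cv2.cvtColor(t['pixels'],cv2.COLOR_RGB2BGR)[150:225,350:435]; im2=cv2.cvtColor(s['pixels'],cv2.COLOR_RGB2BGR)[225:315,345:420]
cv2.imwrite('pics/iron.png',np.hstack([cv2.resize(im,(400,353)),cv2.resize(im2,(294,353))]))
def tri(a,b):
    o,d=ray(t,a);p,e=ray(s,b); k=np.linalg.lstsq(np.c_[d,-e],p-o,rcond=None)[0]; A=o+k[0]*d;B=p+k[1]*e; print(((A+B)/2).round(3),np.linalg.norm(A-B).round(3))
tri((421,213),(367,243)); tri((395,190),(378,258)); tri((421,213),(388,275));tri((380,172),(367,243))
E
```

```text
[ 0.543 -0.542  0.178] 0.007
[ 0.609 -0.497  0.098] 0.003
[ 0.559 -0.568  0.118] 0.033
[ 0.639 -0.447  0.101] 0.036
```

View pics/iron.png

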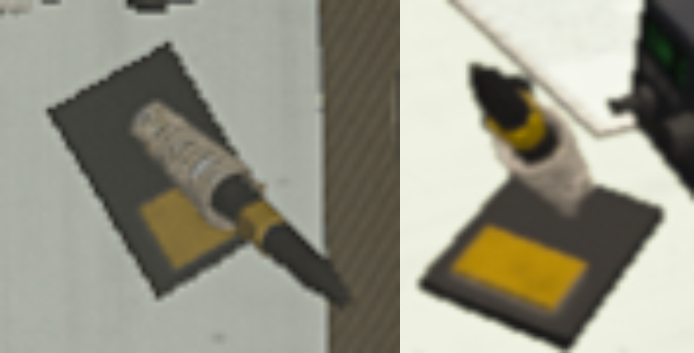

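The iron slopes up and away: about (.609,-.497,.098) rising to (.543,-.542,.178). The body at the grasp stays roughly 4 cm clear of it. J6 is near its limit, so I'll descend in checked steps.

```bash
python3 -c "
from h import *
A=tool(15.5,40); rows(tcp([.600,-.321,.043],A,.06),A,5)"
python3 -m inch '[[0,0,0.3,0,0,0],[0,0,0.3,0,0,0],[0,0,0.3,0,0,0],[0,0,0.3,0,0,0],[0,0,0.3,0,0,0]]' >/dev/null
python3 -c "
from h import *
say();A=tool(15.5,40); rows(tcp([.600,-.321,.043],A),A,5)"
```

```text
5 x [0.003, 0.01, 0.273, -0.004, 0.004, -0.002]
t 4.3667 tcp [ 0.6363 -0.4571  0.2183] grasp [ 0.6086 -0.3578  0.0908] az 15.61 z [-0.169  0.605 -0.778] w 0.08735101344006117 F [ 0.3 -0.8  0.3] 0.0 q [ 0.56  1.08  0.22  0.76 -0.57  1.89  0.98]
5 x [-0.021, 0.007, 0.305, -0.002, 0.031, 0.002]
```

```bash

python3 -m inch '[[-0.02,0.01,0.3,0,0.03,0],[-0.02,0.01,0.3,0,0.03,0],[-0.02,0.01,0.3,0,0.03,0],[-0.02,0.01,0.3,0,0.03,0],[-0.02,0.01,0.3,0,0.03,0]]' 
python3 -c "
from h import *
say();A=tool(15.5,40); rows(tcp([.600,-.321,.043],A),A,1)"
python3 -m inch '[[0,0,0,0,0,0],[0,0,0,0,0,0],[0,0,0,0,0,0],[0,0,0,0,0,0],[0,0,0,0,0,0]]' -1 25
python3 -m inch '[[0,0,0,0,0,0],[0,0,0,0,0,0],[0,0,0,0,0,0],[0,0,0,0,0,0],[0,0,0,0,0,0]]'
python3 -c "
from h import *
say()"
```

```text
time: 4.78
ee_pos: [0.6287, -0.4231, 0.1695]
eef_rot: [0.568, 0.748, 0.207, -0.272]
ft_force: [-0.0, -0.4, 1.0]
width: 0.087
grip_force: 0.0
t 4.7833 tcp [ 0.6287 -0.4231  0.1695] grasp [ 0.6004 -0.3216  0.0439] az 15.58 z [-0.173  0.619 -0.766] w 0.08700838361196717 F [-0.  -0.4  1. ] 0.0 q [ 0.53  1.05  0.21  0.92 -0.57  1.78  1.01]
1 x [-0.003, -0.009, 0.027, -0.008, 0.003, 0.008]
time: 5.2
ee_pos: [0.629, -0.4236, 0.1689]
eef_rot: [0.568, 0.748, 0.207, -0.274]
ft_force: [-0.1, -0.2, -0.1]
width: 0.0619
grip_force: 0.0
time: 5.62
ee_pos: [0.6289, -0.4233, 0.1683]
eef_rot: [0.568, 0.748, 0.208, -0.274]
ft_force: [-0.7, -2.4, 2.5]
width: 0.0504
grip_force: 25.0
t 5.6167 tcp [ 0.6289 -0.4233  0.1683] grasp [ 0.6003 -0.3213  0.043 ] az 15.6 z [-0.174  0.622 -0.764] w 0.0504221090836508 F [-0.7 -2.4  2.5] 24.997696112841368 q [ 0.53  1.06  0.2   0.91 -0.57  1.78  1.01]
```

Gripped at 43 mm above the base. I'll lift, then rotate in the air above the cradle.

```bash

python3 -m inch '[[0.48,0,-0.57,0,0,0],[0.48,0,-0.57,0,0,0],[0.48,0,-0.57,0,0,0],[0.48,0,-0.57,0,0,0],[0.48,0,-0.57,0,0,0]]' 
python3 -c "
from h import *
say();A=tool(-2.4,-50); G=np.array([.5562,-.1165,.16]);rows(tcp(G,A),A,20)
# path check of grasp point
s=r.read_state();p=np.array(s['ee_pos']);R0=R.from_quat(s['eef_rot']);N=20
w=(R0.inv()*A).as_rotvec()/N; S=sum(R.from_rotvec(w*k).as_matrix() for k in range(N)); t=np.linalg.solve(S,R0.inv().apply(tcp(G,A)-p))
for k in range(N):
    p=p+R0.apply(t);R0=R0*R.from_rotvec(w)
    if k%4==3: print(p.round(3),(p+.164*R0.as_matrix()[:,2]).round(3))
"
```

```text
time: 6.03
ee_pos: [0.6291, -0.4231, 0.3178]
eef_rot: [0.568, 0.748, 0.207, -0.275]
ft_force: [1.0, 0.4, -2.1]
width: 0.0502
grip_force: 25.0
t 6.0333 tcp [ 0.6291 -0.4231  0.3178] grasp [ 0.6004 -0.3211  0.1926] az 15.62 z [-0.175  0.622 -0.763] w 0.05016382619433805 F [ 1.   0.4 -2.1] 24.998729629442096 q [ 0.54  0.94  0.21  0.81 -0.58  1.98  0.91]
20 x [0.612, -0.011, 0.046, 0.012, -0.65, 0.145]
[ 0.607 -0.341  0.366] [ 0.587 -0.281  0.214]
[ 0.588 -0.247  0.385] [ 0.576 -0.236  0.222]
[ 0.573 -0.151  0.373] [ 0.567 -0.191  0.214]
[ 0.564 -0.062  0.332] [ 0.56  -0.15   0.193]
[0.561 0.009 0.265] [ 0.556 -0.117  0.16 ]
```

```bash

for i in 1 2 3 4; do python3 -m inch '[[0.61,-0.01,0.05,0.01,-0.65,0.145],[0.61,-0.01,0.05,0.01,-0.65,0.145],[0.61,-0.01,0.05,0.01,-0.65,0.145],[0.61,-0.01,0.05,0.01,-0.65,0.145],[0.61,-0.01,0.05,0.01,-0.65,0.145]]' >/dev/null; done
python3 -c "
from h import *
say();snap('side','s2.png');snap('top','t2.png')
a=load('s2.png')['pixels'][130:270,170:370];b=load('t2.png')['pixels'][150:270,150:310]
cv2.imwrite('pics/c2.png',cv2.cvtColor(np.hstack([cv2.resize(a,(400,280)),cv2.resize(b,(373,280))]),cv2.COLOR_RGB2BGR))
A=tool(-2.4,-50);rows(tcp([.5562,-.1165,.054],A),A,5)"
```

```text
t 7.7 tcp [0.5624 0.0092 0.2609] grasp [ 0.5579 -0.1165  0.1556] az -2.32 z [-0.027 -0.766 -0.642] w 0.05004881493814875 F [ 0.4  0.7 -3.2] 24.99967678450048 q [-0.6   0.46  0.35  1.79  0.7   1.31 -0.64]
5 x [0.366, 0.001, 0.326, 0.006, 0.001, 0.01]
```

View pics/c2.png

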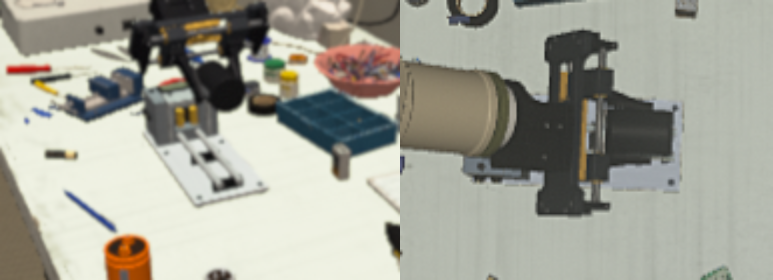

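The capacitor is held level above the rods with its terminals toward the head. Lowering.

```bash

python3 -m inch '[[0.36,-0.005,0.32,0,0,0],[0.36,-0.005,0.32,0,0,0],[0.36,-0.005,0.32,0,0,0],[0.36,-0.005,0.32,0,0,0],[0.33,-0.005,0.29,0,0,0]]' 
python3 -m inch '[[0,0,0,0,0,0],[0,0,0,0,0,0],[0,0,0,0,0,0],[0,0,0,0,0,0],[0,0,0,0,0,0]]' 
python3 -c "
from h import *
say();c=snap('top','t3.png');A=tool(-2.4,-50);rows(tcp([.5562,-.1165,.052],A),A,5)
e=np.array([.042,.999,0]);g=np.array([.5562,-.1165,.052]);x=np.array([.999,-.042,0])
im=cv2.cvtColor(c['pixels'],cv2.COLOR_RGB2BGR)
print(proj(c,[g-.043*e+.0255*x,g-.043*e-.0255*x]))
cv2.imwrite('pics/c3.png',cv2.resize(im[180:240,210:290],None,fx=7,fy=7,interpolation=cv2.INTER_CUBIC))"
```

```text
time: 8.22
ee_pos: [0.5621, 0.0039, 0.1669]
eef_rot: [0.656, 0.627, -0.303, 0.292]
ft_force: [0.1, 0.8, -2.7]
width: 0.0506
grip_force: 25.0
time: 8.63
ee_pos: [0.5624, 0.005, 0.1683]
eef_rot: [0.655, 0.627, -0.302, 0.294]
ft_force: [-0.2, -0.4, -2.1]
width: 0.0503
grip_force: 25.0
t 8.6333 tcp [0.5624 0.005  0.1683] grasp [ 0.5577 -0.1203  0.0625] az -2.4 z [-0.028 -0.764 -0.645] w 0.05029417539393257 F [-0.2 -0.4 -2.1] 25.001091146841645 q [-0.58  0.6   0.33  1.82  0.7   1.17 -0.74]
5 x [0.053, -0.005, 0.019, 0.006, -0.004, -0.006]
[[268.85510839 201.56482574]
 [267.95939433 220.15486649]]
```

View pics/c3.png

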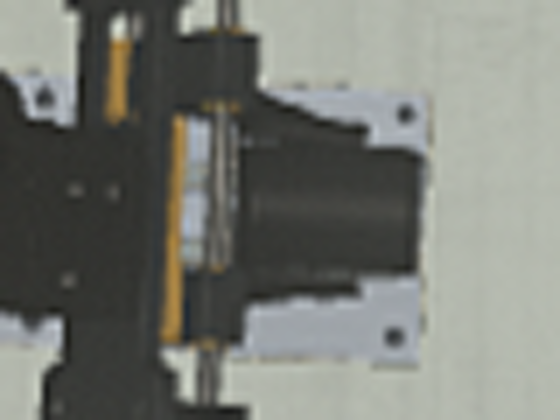

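The capacitor's end is at crop (420,152)–(410,275), centred over the rods to about 1 mm. I'll lower the last 10 mm.

```bash

python3 -m inch '[[0.05,-0.01,0.02,0,0,0],[0.05,-0.01,0.02,0,0,0],[0.05,-0.01,0.02,0,0,0],[0.05,-0.01,0.02,0,0,0],[0.03,0,0.02,0,0,0]]' 
python3 -m inch '[[0,0,0,0,0,0],[0,0,0,0,0,0],[0,0,0,0,0,0],[0,0,0,0,0,0],[0,0,0,0,0,0]]' 
python3 -c "
from h import *
say()"
```

```text
time: 9.1
ee_pos: [0.5605, 0.0082, 0.1577]
eef_rot: [0.655, 0.627, -0.304, 0.294]
ft_force: [-5.1, 6.2, 15.6]
width: 0.0504
grip_force: 25.0
time: 9.52
ee_pos: [0.5605, 0.0082, 0.1579]
eef_rot: [0.655, 0.627, -0.304, 0.294]
ft_force: [-2.3, 1.8, 5.1]
width: 0.0504
grip_force: 25.0
t 9.5167 tcp [0.5605 0.0082 0.1579] grasp [ 0.5557 -0.1174  0.0524] az -2.4 z [-0.03  -0.765 -0.643] w 0.05043111441517951 F [-2.3  1.8  5.1] 24.995255917310715 q [-0.58  0.62  0.33  1.83  0.69  1.16 -0.76]
```

It's in contact with the rods at axis height 0.0524, which is right. Release, back off, then turn vertical.

```bash

python3 -m inch '[[0,0,0,0,0,0],[0,0,0,0,0,0],[0,0,0,0,0,0],[0,0,0,0,0,0],[0,0,0,0,0,0]]' 0.8
python3 -m inch '[[0,0,0,0,0,0],[0,0,0,0,0,0],[0,0,-0.2,0,0,0],[0,0,-0.4,0,0,0],[0,0,-0.6,0,0,0]]' 
python3 -m inch '[[0,0,-0.6,0,0,0],[0,0,-0.4,0,0,0],[0,0,-0.3,0,0,0],[0,0,0,0,0,0],[0,0,0,0,0,0]]' 
python3 -c "
from h import *
say();A=tool(-2.4,0);rows(tcp([.5554,-.137,.16],A),A,10)"
```

```text
time: 9.93
ee_pos: [0.5605, 0.0079, 0.1573]
eef_rot: [0.655, 0.627, -0.303, 0.293]
ft_force: [0.1, 0.3, -0.0]
width: 0.0743
grip_force: 0.0
time: 10.35
ee_pos: [0.5613, 0.044, 0.1882]
eef_rot: [0.655, 0.626, -0.305, 0.293]
ft_force: [0.7, -0.2, -0.1]
width: 0.0781
grip_force: 0.0
time: 10.77
ee_pos: [0.5634, 0.0846, 0.2218]
eef_rot: [0.655, 0.627, -0.303, 0.293]
ft_force: [0.3, 0.2, 0.7]
width: 0.0784
grip_force: 0.0
t 10.7667 tcp [0.5634 0.0846 0.2218] grasp [ 0.5587 -0.0408  0.1162] az -2.36 z [-0.029 -0.764 -0.644] w 0.07841168055722285 F [0.3 0.2 0.7] 0.0 q [-0.67  0.55  0.29  1.74  0.64  1.35 -0.73]
10 x [-0.629, 0.004, 0.03, 0.003, 0.726, -0.001]
```

```bash

for i in 1 2; do python3 -m inch '[[-0.63,0,0.03,0,0.73,0],[-0.63,0,0.03,0,0.73,0],[-0.63,0,0.03,0,0.73,0],[-0.63,0,0.03,0,0.73,0],[-0.63,0,0.03,0,0.73,0]]' >/dev/null; done
python3 -c "
from h import *
say();c=snap('wrist','w4.png')
e=np.array([.042,.999,0]);x=np.array([.999,-.042,0]);S=np.array([.5617,.0155,.052])
print(proj(c,[S-.1*e,S-.175*e,S-.1*e+.011*x+.006*e,S-.1*e-.011*x+.006*e,S-.173*e+.015*x-[0,0,.0215],S-.173*e-.015*x-[0,0,.0215]]))
A=tool(-2.4,0);rows(tcp([.5554,-.139,.0525],A),A,5)"
```

```text
t 11.6 tcp [ 0.553  -0.1399  0.3236] grasp [ 0.554  -0.1386  0.1596] az -2.49 z [ 0.006  0.008 -1.   ] w 0.07840658526171025 F [-0.1  0.8  0.8] 0.0 q [-0.09  0.27  0.3   1.73 -0.1   1.15  0.2 ]
[[279.59814905 148.54312398]
 [279.66923179 231.4171892 ]
 [292.70371596 141.30176938]
 [266.47504532 141.35104619]
 [294.77125513 221.32635861]
 [264.25567505 221.4164524 ]]
5 x [0.037, 0.015, 0.536, 0.009, -0.02, -0.016]
```

View pics/w4.png

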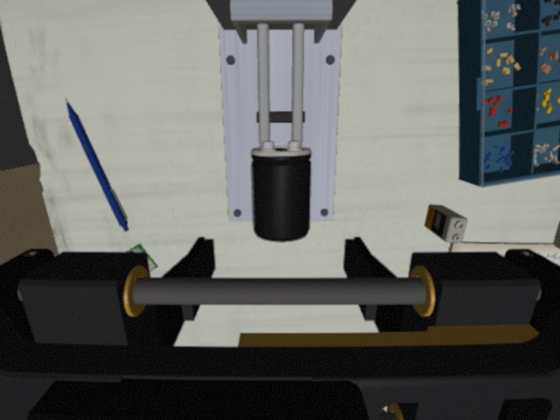

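Wrist view: the capacitor lies on the rods with its posts level at (267,146) and (296,146). The rim is at row 151, predicted 148.5, so it is good to about 3 mm. Descend and regrasp 20 mm from its base.

```bash

python3 -m inch '[[0.01,0.02,0.54,0.01,-0.02,-0.016],[0.01,0.02,0.54,0.01,-0.02,0],[0.01,0.02,0.54,0.01,-0.02,0],[0.01,0.02,0.54,0.01,-0.02,0],[0.01,0.02,0.53,0.01,-0.02,0]]' 
python3 -c "
from h import *
say()"
python3 -m inch '[[0,0,0,0,0,0],[0,0,0,0,0,0],[0,0,0,0,0,0],[0,0,0,0,0,0],[0,0,0,0,0,0]]' -1 30
python3 -m inch '[[0,0,0,0,0,0],[0,0,0,0,0,0],[0,0,0,0,0,0],[0,0,0,0,0,0],[0,0,0,0,0,0]]'
python3 -c "
from h import *
say()"
```

```text
time: 12.07
ee_pos: [0.557, -0.1367, 0.2138]
eef_rot: [0.722, 0.692, -0.005, 0.001]
ft_force: [0.0, -0.6, -1.0]
width: 0.0781
grip_force: 0.0
t 12.0667 tcp [ 0.557  -0.1367  0.2138] grasp [ 0.5562 -0.1381  0.0498] az -2.4 z [-0.005 -0.008 -1.   ] w 0.07812911667931886 F [ 0.  -0.6 -1. ] 0.0 q [-0.08  0.41  0.28  1.81 -0.13  0.94  0.22]
time: 12.48
ee_pos: [0.5583, -0.136, 0.2172]
eef_rot: [0.721, 0.693, -0.003, 0.002]
ft_force: [-1.7, -1.5, 1.2]
width: 0.0528
grip_force: 1.2
time: 12.9
ee_pos: [0.5582, -0.136, 0.217]
eef_rot: [0.721, 0.693, -0.003, 0.002]
ft_force: [-3.2, -0.8, 7.5]
width: 0.0504
grip_force: 30.0
t 12.9 tcp [ 0.5582 -0.136   0.217 ] grasp [ 0.558  -0.1372  0.053 ] az -2.29 z [-0.001 -0.007 -1.   ] w 0.05040624170369675 F [-3.2 -0.8  7.5] 29.96080401353538 q [-0.08  0.41  0.28  1.81 -0.13  0.95  0.22]
```

```bash

python3 -m inch '[[0.3,0,0,0,0,0],[0.5,0,0,0,0,0],[0.5,0,0,0,0,0],[0.4,0,0,0,0,0],[0.3,0,0,0,0,0]]' 
python3 -m inch '[[0.1,0,0,0,0,0],[0,0,0,0,0,0],[0,0,0,0,0,0],[0,0,0,0,0,0],[0,0,0,0,0,0]]'
python3 -c "
from h import *
say()"
```

```text
time: 13.32
ee_pos: [0.5612, -0.0596, 0.2175]
eef_rot: [0.723, 0.691, -0.005, 0.004]
ft_force: [-3.9, -12.6, 7.7]
width: 0.0502
grip_force: 30.0
time: 13.73
ee_pos: [0.562, -0.0513, 0.2172]
eef_rot: [0.721, 0.693, -0.002, 0.002]
ft_force: [-4.6, 2.3, 14.0]
width: 0.0503
grip_force: 30.0
t 13.7333 tcp [ 0.562  -0.0513  0.2172] grasp [ 0.562  -0.0524  0.0532] az -2.25 z [-0.    -0.006 -1.   ] w 0.050323723008825184 F [-4.6  2.3 14. ] 29.988854667171836 q [-0.2   0.38  0.25  1.83 -0.11  0.94  0.06]
```

```bash

python3 -m inch '[[0.05,-0.01,-0.02,0,0,0],[0.05,0,0,0,0,0],[0.05,0,0,0,0,0],[0.05,0,0,0,0,0],[0,0,0,0,0,0]]' 
python3 -m inch '[[0.05,0,0,0,0,0],[0.05,0,0,0,0,0],[0.05,0,0,0,0,0],[0,0,0,0,0,0],[0,0,0,0,0,0]]'
python3 -m inch '[[0.05,0,0,0,0,0],[0.05,0,0,0,0,0],[0,0,0,0,0,0],[0,0,0,0,0,0],[0,0,0,0,0,0]]'
```

```text
time: 14.15
ee_pos: [0.5615, -0.0446, 0.2171]
eef_rot: [0.721, 0.693, -0.003, 0.003]
ft_force: [-2.6, -2.0, 8.3]
width: 0.0501
grip_force: 30.0
time: 14.57
ee_pos: [0.5618, -0.0384, 0.2171]
eef_rot: [0.721, 0.693, -0.003, 0.002]
ft_force: [-3.1, -1.9, 8.3]
width: 0.0499
grip_force: 30.0
time: 14.98
ee_pos: [0.5619, -0.0343, 0.2171]
eef_rot: [0.721, 0.693, -0.003, 0.002]
ft_force: [-2.9, -1.7, 9.9]
width: 0.05
grip_force: 30.0
```

```bash

python3 -m inch '[[0.04,0,0,0,0,0],[0.04,0,0,0,0,0],[0,0,0,0,0,0],[0,0,0,0,0,0],[0,0,0,0,0,0]]'
python3 -m inch '[[0.04,0,0,0,0,0],[0.04,0,0,0,0,0],[0,0,0,0,0,0],[0,0,0,0,0,0],[0,0,0,0,0,0]]'
python3 -c "
from h import *
say();c=snap('top','t5.png');snap('side','s5.png')
e=np.array([.042,.999,0]);S=np.array([.5617,.0155,.052])
print(proj(c,[S-.075*e+[0,0,.0255]]))
a=load('s5.png')['pixels'][140:230,210:310];b=c['pixels'][170:245,160:290]
cv2.imwrite('pics/c5.png',cv2.cvtColor(np.vstack([cv2.resize(a,(300,270),interpolation=2),cv2.resize(b,(468,270),interpolation=2)[:,:300]]) if 0 else np.hstack([cv2.resize(a,(300,270),interpolation=2),cv2.resize(b,(468,270),interpolation=2)]),cv2.COLOR_RGB2BGR))"
```

```text
time: 15.4
ee_pos: [0.562, -0.0314, 0.217]
eef_rot: [0.721, 0.693, -0.003, 0.002]
ft_force: [-2.8, -2.5, 9.1]
width: 0.0502
grip_force: 30.0
time: 15.82
ee_pos: [0.5622, -0.0283, 0.217]
eef_rot: [0.721, 0.693, -0.003, 0.002]
ft_force: [-2.2, -3.0, 9.1]
width: 0.0504
grip_force: 30.0
t 15.8167 tcp [ 0.5622 -0.0283  0.217 ] grasp [ 0.562  -0.0296  0.053 ] az -2.33 z [-0.001 -0.008 -1.   ] w 0.05041041866003085 F [-2.2 -3.   9.1] 30.000798013061285 q [-0.24  0.38  0.24  1.84 -0.1   0.94  0.01]
[[230.91341377 208.23021369]]
```

View pics/c5.png

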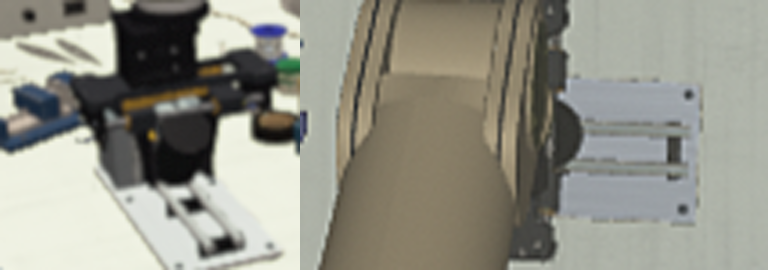

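The ten views are used up, so the rest is numeric. The top crop shows the capacitor's base edge at about u=238.6, against 230.9 when home. It may have stayed back while the fingers slid along it. I'll read pixel profiles to find out.

```bash
python3 - <<'E'
from h import *
c=load('t5.png'); g=cv2.cvtColor(c['pixels'],cv2.COLOR_RGB2GRAY)
print('top rows v, gray u=228..246')
for v in range(192,224,2): print(v,g[v,228:247:1].tolist())
w=snap('wrist','w5.png'); gw=cv2.cvtColor(w['pixels'],cv2.COLOR_RGB2GRAY)
print('wrist col 280, rows 0..300/6',gw[0:300:6,280].tolist())
print('col 250',gw[0:300:6,250].tolist())
e=np.array([.042,.999,0]);S=np.array([.5617,.0155,.052]);u=np.array([0,0,1])
print(proj(w,[S-.014*e+.037*u,S+.055*e+.035*u,S+.0255*u,S-.075*e+.0255*u,S-.1*e+.0255*u,S-.014*e+.028*u]).round(1).tolist())
s=load('s5.png'); print(proj(s,[S-.075*e,S-.096*e,S-.075*e+.0255*u,S-.075*e-.0255*u]).round(1).tolist())
gs=cv2.cvtColor(s['pixels'],cv2.COLOR_RGB2GRAY)
for v in range(172,206,2): print(v,gs[v,256:288:1].tolist())
E
```

```text
top rows v, gray u=228..246
192 [61, 72, 69, 71, 61, 80, 180, 169, 165, 164, 162, 162, 162, 168, 167, 159, 158, 157, 159]
194 [73, 71, 64, 65, 63, 75, 170, 161, 159, 158, 158, 158, 159, 159, 159, 159, 159, 160, 160]
196 [78, 112, 72, 108, 181, 171, 165, 162, 162, 162, 162, 161, 161, 163, 161, 163, 162, 161, 162]
198 [82, 145, 67, 52, 63, 113, 152, 166, 161, 159, 159, 158, 160, 161, 159, 160, 162, 161, 161]
200 [88, 146, 68, 53, 52, 48, 45, 78, 157, 164, 160, 159, 159, 159, 158, 158, 158, 159, 160]
202 [93, 117, 65, 51, 54, 53, 53, 48, 51, 97, 159, 148, 145, 148, 161, 159, 158, 159, 160]
204 [123, 85, 73, 50, 52, 56, 53, 53, 48, 67, 138, 145, 141, 137, 133, 134, 144, 136, 133]
206 [111, 93, 78, 49, 52, 54, 54, 53, 52, 56, 91, 137, 132, 123, 130, 131, 132, 133, 129]
208 [69, 103, 74, 50, 54, 55, 54, 54, 53, 52, 100, 172, 166, 163, 163, 163, 165, 164, 164]
210 [87, 133, 82, 48, 52, 55, 54, 53, 46, 71, 155, 166, 163, 161, 160, 159, 160, 159, 160]
212 [84, 120, 60, 50, 53, 54, 53, 49, 72, 140, 173, 167, 166, 166, 163, 164, 165, 165, 164]
214 [55, 77, 63, 51, 51, 47, 61, 102, 122, 135, 124
[... 2844 characters left out ...]
 15, 15, 14, 13, 14, 30, 45, 37, 24, 21, 77, 170, 230, 239, 239, 239, 239, 239]
198 [99, 63, 28, 12, 16, 21, 22, 16, 15, 14, 14, 14, 14, 13, 13, 14, 11, 20, 77, 147, 176, 161, 113, 75, 81, 154, 223, 238, 239, 239, 239, 239]
200 [100, 86, 71, 43, 20, 34, 64, 76, 62, 40, 22, 16, 17, 18, 27, 35, 50, 99, 160, 211, 227, 228, 218, 182, 140, 152, 212, 225, 231, 236, 238, 239]
202 [190, 203, 205, 160, 113, 99, 120, 162, 174, 161, 147, 152, 157, 159, 167, 172, 156, 155, 179, 198, 205, 214, 221, 221, 218, 219, 224, 226, 226, 228, 235, 238]
204 [227, 228, 227, 224, 222, 216, 191, 166, 172, 194, 210, 224, 228, 229, 229, 230, 221, 176, 140, 155, 184, 203, 205, 206, 220, 225, 225, 225, 225, 226, 229, 234]
```

```bash
python3 - <<'E'
from h import *
t=load('t5.png'); s=load('s5.png')
def tri(a,b):
    o,d=ray(t,a);p,e=ray(s,b); k=np.linalg.lstsq(np.c_[d,-e],p-o,rcond=None)[0]; A=o+k[0]*d;B=p+k[1]*e; print(((A+B)/2).round(3),np.linalg.norm(A-B).round(3))
tri((237.8,207.5),(273,190.3)); tri((235.5,201.5),(280,186)); tri((235,213.5),(265,186.5))
print('lowest dark, on rods/plate', onz(s,(266,200),.03), onz(s,(266,200),.012))
# earlier pictures: pitch while hanging before placement (s2), same analysis data
for n,(a,b,c,d) in {'s2.png':(155,205,268,302)}.items():
    g=cv2.cvtColor(load(n)['pixels'],cv2.COLOR_RGB2GRAY)
    for v in range(a,b,3): print(v,g[v,c:d:2].tolist())
E
```

```text
[ 0.559 -0.078  0.085] 0.003
[ 0.578 -0.073  0.092] 0.005
[ 0.54  -0.071  0.098] 0.007
lowest dark, on rods/plate [ 0.55519694 -0.02250481  0.03      ] [0.56796131 0.0113525  0.012     ]
155 [219, 198, 168, 147, 131, 96, 64, 19, 15, 29, 28, 106, 227, 209, 55, 32, 134]
158 [63, 116, 194, 227, 231, 226, 98, 80, 30, 33, 40, 224, 234, 124, 116, 134, 139]
161 [125, 79, 91, 54, 37, 73, 167, 233, 104, 49, 31, 174, 238, 231, 201, 182, 173]
164 [69, 27, 29, 29, 30, 31, 28, 50, 24, 38, 42, 142, 238, 238, 238, 239, 237]
167 [46, 26, 27, 28, 29, 30, 30, 31, 30, 27, 45, 105, 237, 240, 239, 238, 236]
170 [50, 33, 23, 26, 29, 29, 31, 26, 21, 18, 21, 35, 177, 164, 141, 176, 231]
173 [36, 64, 50, 24, 26, 22, 18, 18, 18, 18, 18, 17, 38, 63, 66, 81, 209]
176 [19, 52, 74, 53, 22, 18, 18, 18, 18, 17, 17, 18, 45, 88, 87, 82, 148]
179 [21, 23, 52, 31, 18, 17, 18, 19, 18, 18, 17, 21, 136, 78, 72, 116, 110]
182 [66, 73, 90, 91, 32, 16, 20, 17, 19, 16, 27, 123, 226, 72, 33, 53, 66]
185 [93, 83, 86, 103, 83, 80, 101, 80, 89, 158, 213, 238, 235, 102, 18, 14, 15]
188 [93, 84, 84, 105, 86, 136, 240, 240, 239, 238, 238, 237, 238, 237, 220, 185, 173]
191 [107, 87, 86, 113, 88, 121, 235, 239, 239, 238, 237, 237, 237, 236, 236, 236, 236]
194 [144, 123, 86, 103, 89, 117, 231, 237, 237, 237, 237, 237, 238, 238, 239, 238, 238]
197 [115, 187, 155, 110, 131, 169, 226, 237, 239, 239, 239, 239, 239, 239, 239, 239, 239]
200 [222, 197, 176, 212, 225, 223, 159, 212, 231, 239, 239, 238, 238, 238, 238, 239, 238]
203 [229, 230, 206, 159, 197, 215, 225, 225, 226, 234, 238, 238, 239, 239, 239, 239, 240]
```

The capacitor has pitched nose-down about 60° in the grip. The base disc's lower edge is at z≈0.085 and the face points up. It evidently caught on the lip, because the fingers held it about 3 mm too far toward +x (Fx was negative). To mend it I'll back off and lift, measure the pitch, lay it again, let it self-centre, then push it from behind with closed fingers.

```bash

python3 -m inch '[[-0.2,-0.03,-0.1,0,0,0],[-0.3,0,-0.2,0,0,0],[-0.4,0,-0.4,0,0,0],[-0.6,0,-0.6,0,0,0],[-0.6,0,-0.6,0,0,0]]' - 45
python3 -m inch '[[-0.5,0,-0.7,0,0,0],[-0.4,0,-0.6,0,0,0],[0,0,0,0,0,0],[0,0,0,0,0,0],[0,0,0,0,0,0]]' 
python3 - <<'E'
from h import *
say(); s=snap('side','s6.png'); t=snap('top','t6.png'); G=tcp(r.read_state()['ee_pos'],R.from_quat(r.read_state()['eef_rot']),-.328)
print('proj grip side',proj(s,G),'top',proj(t,G))
u,v=proj(s,G)[0].astype(int); g=cv2.cvtColor(s['pixels'],cv2.COLOR_RGB2GRAY)
print('side u from',u-16)
for k in range(v-18,v+26,2): print(k,g[k,u-16:u+18:2].tolist())
u,v=proj(t,G)[0].astype(int); g=cv2.cvtColor(t['pixels'],cv2.COLOR_RGB2GRAY)
print('top u from',u-4)
for k in range(v-14,v+15,2): print(k,g[k,u-4:u+30:2].tolist())
E
```

```text
time: 16.38
ee_pos: [0.5569, -0.1121, 0.2933]
eef_rot: [0.721, 0.693, -0.004, 0.001]
ft_force: [1.3, -0.4, -2.9]
width: 0.0498
grip_force: 45.0
time: 16.8
ee_pos: [0.5558, -0.1462, 0.3441]
eef_rot: [0.721, 0.693, -0.004, 0.001]
ft_force: [0.5, 0.5, -3.1]
width: 0.0497
grip_force: 45.0
t 16.8 tcp [ 0.5558 -0.1462  0.3441] grasp [ 0.5553 -0.1472  0.1801] az -2.28 z [-0.004 -0.006 -1.   ] w 0.049703240808702864 F [ 0.5  0.5 -3.1] 44.99110886827111 q [-0.1   0.27  0.32  1.69 -0.08  1.2   0.2 ]
proj grip side [[281.30462194 167.25454295]] top [[262.71998603 205.76812883]]
side u from 265
149 [46, 28, 30, 30, 29, 74, 67, 43, 39, 40, 39, 37, 38, 35, 23, 14, 22]
151 [41, 30, 29, 28, 29, 63, 54, 39, 40, 38, 38, 37, 37, 37, 36, 20, 19]
153 [30, 27, 25, 66, 165, 111, 36, 39, 40, 39, 38, 38, 37, 36, 36, 24, 49]
155 [34, 15, 13, 105, 235, 128, 36, 39, 38, 40, 38, 38, 37, 37, 37, 27, 69]
157 [43, 14, 14, 75, 201, 79, 24, 39, 39, 38, 38, 38, 37, 37, 37, 23, 85]
159 [89, 19, 15, 20, 81, 41, 14, 25, 37, 39, 38, 37, 37, 37, 31, 17, 91]
161 [217, 78, 13, 16, 36, 18, 14, 14, 19, 30, 34, 35, 32, 32, 16, 
[... 1862 characters left out ...]
38, 129, 141, 141, 143, 110, 147, 149, 64, 146, 145, 93, 49, 187, 173, 174, 174]
207 [137, 135, 134, 137, 138, 120, 152, 145, 107, 148, 145, 121, 56, 183, 173, 172, 172]
209 [136, 135, 133, 132, 125, 146, 157, 118, 145, 154, 143, 94, 79, 179, 172, 174, 173]
211 [137, 134, 135, 132, 127, 162, 161, 79, 164, 160, 97, 51, 166, 174, 173, 173, 174]
213 [136, 133, 133, 132, 106, 158, 157, 81, 161, 162, 68, 151, 178, 173, 173, 174, 173]
215 [135, 135, 132, 131, 120, 154, 149, 110, 157, 153, 124, 177, 174, 175, 172, 173, 173]
217 [136, 134, 132, 129, 136, 148, 115, 143, 152, 132, 157, 175, 174, 174, 174, 172, 172]
219 [136, 134, 132, 127, 133, 146, 66, 152, 149, 86, 164, 175, 174, 174, 173, 175, 173]
```

```bash
python3 - <<'E'
from h import *
s=load('s6.png'); t=load('t6.png')
def onplane(c,uv,x=.5553):
    o,d=ray(c,uv); return (o+d*(x-o[0])/d[0]).round(4)
for uv in[(286,162.3),(288,162.3),(284,162),(280,176.5),(278,177),(282,176)]: print(uv,onplane(s,uv))
G=np.array([.5553,-.1472,.1801])
for p in(40,50,60,70,80):
    a=np.radians(p); n=np.array([0,-np.cos(a),np.sin(a)]); k=np.array([0,-np.sin(a),-np.cos(a)])
    for L in(.03,.05): print(p,L,proj(s,[G+L*n+.0255*k, G+(L-.075)*n+.0255*k]).round(1).tolist(), (G+L*n)[1:].round(3))
E
```

```text
(286, 162.3) [ 0.5553 -0.1767  0.2035]
(288, 162.3) [ 0.5553 -0.1888  0.2076]
(284, 162) [ 0.5553 -0.1643  0.2   ]
(280, 176.5) [ 0.5553 -0.1355  0.1494]
(278, 177) [ 0.5553 -0.1217  0.1427]
(282, 176) [ 0.5553 -0.1489  0.156 ]
40 0.03 [[287.9, 172.5], [279.2, 181.8]] [-0.17   0.199]
40 0.05 [[290.4, 169.8], [281.4, 179.4]] [-0.186  0.212]
50 0.03 [[287.7, 169.8], [280.6, 183.8]] [-0.166  0.203]
50 0.05 [[289.8, 165.8], [282.4, 180.3]] [-0.179  0.218]
60 0.03 [[287.4, 167.1], [282.0, 185.4]] [-0.162  0.206]
60 0.05 [[288.9, 161.9], [283.3, 180.7]] [-0.172  0.223]
70 0.03 [[286.8, 164.4], [283.4, 186.4]] [-0.157  0.208]
70 0.05 [[287.8, 158.1], [284.2, 180.8]] [-0.164  0.227]
80 0.03 [[286.1, 161.7], [284.7, 186.9]] [-0.152  0.21 ]
80 0.05 [[286.5, 154.7], [285.1, 180.4]] [-0.156  0.229]
```

The pitch is about 52° by the generatrix (length 68 mm measured, 75 true), and the grip is about 15 mm from the nose. Tilting the tool +50° will level it. I'll do that above the rods.

```bash
python3 - <<'E'
from h import *
A=tool(-2.4,50); rows(tcp([.5569,-.105,.15],A),A,10)
E
```

```text
10 x [-0.29, -0.002, 0.127, -0.005, 0.733, 0.001]
```

```bash

for i in 1 2; do python3 -m inch '[[-0.29,0,0.127,0,0.73,0],[-0.29,0,0.127,0,0.73,0],[-0.29,0,0.127,0,0.73,0],[-0.29,0,0.127,0,0.73,0],[-0.29,0,0.127,0,0.73,0]]' ; done
python3 - <<'E'
from h import *
say(); s=snap('side','s7.png'); t=snap('top','t7.png'); st=r.read_state(); G=tcp(st['ee_pos'],R.from_quat(st['eef_rot']),-.328)
A=tool(-2.4,50); rows(tcp([.5565,-.105,.06],A),A,5)
print(proj(s,[G+[0,-.06,.0255],G+[0,-.06,-.0255],G+[0,-.06,0]]).round(1).tolist())
u,v=proj(s,G+[0,-.06,0])[0].astype(int); g=cv2.cvtColor(s['pixels'],cv2.COLOR_RGB2GRAY)
print('side u from',u-16)
for k in range(v-18,v+20,2): print(k,g[k,u-16:u+18:2].tolist())
E
```

```text
time: 17.32
ee_pos: [0.5541, -0.1986, 0.3093]
eef_rot: [0.704, 0.677, 0.155, -0.151]
ft_force: [0.1, 0.1, -2.7]
width: 0.0498
grip_force: 45.0
time: 17.73
ee_pos: [0.5526, -0.2316, 0.2554]
eef_rot: [0.654, 0.628, 0.304, -0.294]
ft_force: [0.3, 1.1, -3.5]
width: 0.05
grip_force: 45.0
t 17.7333 tcp [ 0.5526 -0.2316  0.2554] grasp [ 0.5572 -0.106   0.15  ] az -2.26 z [ 0.028  0.766 -0.642] w 0.04995186811912695 F [ 0.3  1.1 -3.5] 44.99056650325656 q [ 0.36  0.59  0.21  1.58 -0.84  1.56  0.79]
5 x [-0.328, 0.001, 0.288, -0.01, 0.001, -0.011]
[[284.8, 172.4], [285.3, 190.5], [285.1, 181.6]]
side u from 269
163 [12, 13, 14, 17, 24, 28, 26, 22, 18, 17, 25, 37, 53, 64, 70, 72, 73]
165 [18, 11, 13, 14, 24, 24, 25, 26, 24, 20, 13, 16, 21, 25, 26, 24, 27]
167 [20, 14, 12, 13, 21, 24, 24, 24, 24, 35, 27, 13, 16, 14, 21, 23, 28]
169 [29, 14, 13, 13, 14, 19, 18, 16, 16, 21, 22, 22, 24, 32, 45, 36, 39]
171 [36, 16, 15, 21, 19, 22, 23, 23, 27, 23, 28, 38, 61, 71, 108, 52, 47]
173 [35, 29, 31, 38, 31, 31, 43, 46, 60, 78, 79, 94, 108, 94, 83, 51, 45]
175 [45, 49, 47, 52, 80, 87, 105, 97, 82, 80, 70, 5
[... 308 characters left out ...]
25, 22, 31, 35]
185 [80, 87, 91, 94, 67, 72, 46, 39, 53, 114, 207, 239, 183, 43, 14, 15, 16]
187 [81, 86, 94, 95, 84, 209, 199, 190, 211, 234, 237, 237, 232, 183, 129, 86, 77]
189 [82, 83, 93, 97, 85, 222, 240, 239, 238, 238, 238, 238, 238, 238, 236, 232, 232]
191 [95, 85, 97, 103, 83, 200, 239, 239, 238, 237, 237, 237, 237, 236, 236, 236, 236]
193 [119, 87, 95, 100, 84, 196, 238, 237, 237, 237, 236, 236, 237, 238, 238, 238, 238]
195 [184, 120, 91, 99, 83, 191, 237, 238, 238, 238, 238, 238, 239, 239, 239, 239, 239]
197 [156, 191, 115, 123, 144, 204, 233, 239, 239, 239, 239, 239, 239, 239, 239, 239, 238]
199 [164, 174, 199, 222, 226, 220, 205, 231, 238, 239, 239, 239, 238, 238, 239, 238, 238]
```

The base face now has the level shade (18, as before the first placing), and any remaining pitch is small. Lowering to contact.

```bash

python3 -m inch '[[-0.33,0,0.29,0,0,0],[-0.33,0,0.29,0,0,0],[-0.33,0,0.29,0,0,0],[-0.33,0,0.29,0,0,0],[-0.3,0,0.26,0,0,0]]' 
python3 -m inch '[[-0.02,-0.01,0.02,0,0,0],[-0.02,0,0.02,0,0,0],[-0.02,0,0.02,0,0,0],[-0.02,0,0.02,0,0,0],[0,0,0,0,0,0]]' 
python3 -c "
from h import *
say()"
```

```text
time: 18.25
ee_pos: [0.5524, -0.2293, 0.1685]
eef_rot: [0.654, 0.629, 0.302, -0.293]
ft_force: [-1.1, -0.4, -2.3]
width: 0.0498
grip_force: 45.0
time: 18.67
ee_pos: [0.5524, -0.2299, 0.1668]
eef_rot: [0.654, 0.628, 0.303, -0.292]
ft_force: [0.0, -0.2, -1.8]
width: 0.0501
grip_force: 45.0
t 18.6667 tcp [ 0.5524 -0.2299  0.1668] grasp [ 0.5573 -0.1049  0.0609] az -2.28 z [ 0.03   0.763 -0.646] w 0.050076420579157746 F [ 0.  -0.2 -1.8] 44.990200996398926 q [ 0.37  0.7   0.19  1.61 -0.86  1.46  0.89]
```

```bash

python3 -m inch '[[-0.03,-0.01,0.03,0,0,0],[-0.03,0,0.03,0,0,0],[-0.03,-0.01,0.03,0,0,0],[0,0,0,0,0,0],[0,0,0,0,0,0]]' 
python3 -m inch '[[-0.03,0,0.03,0,0,0],[-0.03,0,0.03,0,0,0],[-0.03,0,0.03,0,0,0],[0,0,0,0,0,0],[0,0,0,0,0,0]]' 
python3 -c "
from h import *
say()"
```

```text
time: 19.08
ee_pos: [0.5513, -0.2293, 0.161]
eef_rot: [0.654, 0.628, 0.303, -0.292]
ft_force: [-1.2, 0.6, -2.3]
width: 0.0498
grip_force: 45.0
time: 19.5
ee_pos: [0.5513, -0.2289, 0.1558]
eef_rot: [0.654, 0.628, 0.303, -0.292]
ft_force: [0.1, -0.3, -3.1]
width: 0.0499
grip_force: 45.0
t 19.5 tcp [ 0.5513 -0.2289  0.1558] grasp [ 0.556  -0.1037  0.05  ] az -2.27 z [ 0.029  0.763 -0.646] w 0.049884769895452624 F [ 0.1 -0.3 -3.1] 44.99025922268629 q [ 0.37  0.72  0.19  1.62 -0.86  1.44  0.91]
```

```bash

python3 -m inch '[[-0.03,0,0.03,0,0,0],[-0.03,0,0.03,0,0,0],[0,0,0,0,0,0],[0,0,0,0,0,0],[0,0,0,0,0,0]]' 
python3 -m inch '[[-0.03,0,0.03,0,0,0],[-0.03,0,0.03,0,0,0],[0,0,0,0,0,0],[0,0,0,0,0,0],[0,0,0,0,0,0]]' 
python3 - <<'E'
from h import *
say(); s=snap('side','s8.png'); g=cv2.cvtColor(s['pixels'],cv2.COLOR_RGB2GRAY)
print('u from 262')
for k in range(180,216,2): print(k,g[k,262:300:2].tolist())
t=snap('top','t8.png'); g=cv2.cvtColor(t['pixels'],cv2.COLOR_RGB2GRAY)
w=snap('wrist','w8.png'); gw=cv2.cvtColor(w['pixels'],cv2.COLOR_RGB2GRAY)
for k in(250,265,280,295): print('wrist col',k,gw[0:260:6,k].tolist())
E
```

```text
time: 19.92
ee_pos: [0.5517, -0.2286, 0.1531]
eef_rot: [0.654, 0.628, 0.303, -0.292]
ft_force: [1.1, -1.4, 3.5]
width: 0.0498
grip_force: 45.0
time: 20.33
ee_pos: [0.5522, -0.2286, 0.1522]
eef_rot: [0.653, 0.628, 0.305, -0.292]
ft_force: [-2.5, -2.9, 21.6]
width: 0.05
grip_force: 45.0
t 20.3333 tcp [ 0.5522 -0.2286  0.1522] grasp [ 0.5573 -0.1032  0.0466] az -2.27 z [ 0.031  0.765 -0.644] w 0.04996856783367534 F [-2.5 -2.9 21.6] 44.992252048105 q [ 0.37  0.73  0.19  1.62 -0.87  1.44  0.91]
u from 262
180 [132, 127, 121, 107, 102, 77, 63, 40, 37, 66, 150, 115, 102, 95, 86, 80, 51, 47, 47]
182 [99, 99, 124, 90, 58, 28, 24, 24, 25, 79, 142, 106, 96, 90, 86, 84, 71, 47, 46]
184 [52, 91, 162, 101, 48, 23, 25, 25, 26, 88, 137, 98, 90, 87, 84, 84, 83, 62, 49]
186 [55, 56, 102, 91, 64, 24, 23, 24, 26, 82, 131, 93, 85, 85, 84, 85, 84, 82, 70]
188 [52, 53, 92, 81, 51, 20, 24, 25, 23, 72, 134, 96, 85, 85, 85, 85, 84, 84, 83]
190 [53, 49, 52, 41, 16, 15, 24, 25, 21, 60, 106, 112, 85, 85, 84, 85, 85, 84, 84]
192 [49, 48, 40, 15, 12, 13, 23, 25, 22, 40, 89, 116, 90, 84, 84, 85, 84, 85, 85]
194 [48
[... 1056 characters left out ...]
, 191, 187, 183, 167, 94, 105, 23, 14, 21, 20, 23, 26]
wrist col 265 [35, 28, 27, 28, 30, 111, 113, 47, 29, 164, 163, 169, 170, 167, 94, 88, 156, 86, 83, 82, 84, 79, 89, 149, 146, 142, 138, 135, 133, 129, 128, 136, 132, 138, 148, 147, 180, 28, 26, 28, 29, 25, 24, 27]
wrist col 280 [207, 203, 209, 205, 208, 115, 112, 47, 34, 164, 162, 168, 171, 167, 93, 88, 11, 9, 12, 13, 127, 129, 90, 66, 70, 100, 201, 199, 201, 201, 198, 199, 197, 200, 199, 196, 182, 40, 24, 29, 27, 27, 29, 32]
wrist col 295 [207, 206, 207, 201, 69, 113, 115, 50, 30, 167, 162, 171, 170, 166, 91, 89, 157, 84, 84, 83, 82, 82, 91, 166, 164, 162, 158, 156, 152, 151, 144, 141, 137, 135, 130, 127, 185, 27, 25, 25, 22, 24, 26, 28]
```

Contact, with the force up to 21 N, so it's on the rods. I'll ease up and release, then back off and look numerically.

```bash

python3 -m inch '[[0.03,0,-0.02,0,0,0],[0,0,0,0,0,0],[0,0,0,0,0,0],[0,0,0,0,0,0],[0,0,0,0,0,0]]' 0.8 10
python3 -m inch '[[0,0,0,0,0,0],[0,0,0,0,0,0],[0,0,-0.2,0,0,0],[0,0,-0.4,0,0,0],[0,0,-0.6,0,0,0]]' 
python3 -m inch '[[0,0,-0.6,0,0,0],[0,0,-0.6,0,0,0],[0,0,-0.4,0,0,0],[0,0,-0.2,0,0,0],[0,0,0,0,0,0]]' 
python3 - <<'E'
from h import *
say(); w=snap('wrist','w9.png'); t=snap('top','t9.png'); s=snap('side','s9.png')
e=np.array([.042,.999,0]);x=np.array([.999,-.042,0]);S=np.array([.5617,.0155,.052]);u=np.array([0,0,1])
print('pred rim top/base top/posts/lip',proj(w,[S-.1*e+.0255*u,S-.175*e+.0255*u,S-.094*e+.011*x,S-.094*e-.011*x,S-.014*e+.037*u]).round(0).tolist())
gw=cv2.cvtColor(w['pixels'],cv2.COLOR_RGB2GRAY)
a=int(proj(w,S-.14*e)[0][0])
print('cols from',a-40,'step 5')
for v in range(0,300,8): print(v,gw[v,a-40:a+45:5].tolist())
E
```

```text
time: 20.9
ee_pos: [0.5512, -0.228, 0.1502]
eef_rot: [0.654, 0.628, 0.302, -0.293]
ft_force: [-0.8, -0.6, -0.1]
width: 0.0743
grip_force: 0.0
time: 21.32
ee_pos: [0.5499, -0.2639, 0.1813]
eef_rot: [0.654, 0.628, 0.302, -0.294]
ft_force: [0.2, 0.1, 0.4]
width: 0.0784
grip_force: 0.0
time: 21.73
ee_pos: [0.5476, -0.3216, 0.2294]
eef_rot: [0.655, 0.628, 0.303, -0.291]
ft_force: [0.6, 1.0, 0.7]
width: 0.0779
grip_force: 0.0
t 21.7333 tcp [ 0.5476 -0.3216  0.2294] grasp [ 0.5528 -0.1967  0.1233] az -2.39 z [ 0.031  0.762 -0.647] w 0.07786093906341301 F [0.6 1.  0.7] 0.0 q [ 0.46  0.71  0.24  1.44 -0.81  1.64  0.87]
pred rim top/base top/posts/lip [[279.0, 166.0], [279.0, 243.0], [290.0, 178.0], [268.0, 178.0], [279.0, 93.0]]
cols from 238 step 5
0 [126, 147, 178, 181, 183, 185, 183, 183, 185, 116, 179, 161, 175, 187, 191, 188, 188]
8 [128, 132, 140, 186, 176, 188, 187, 187, 187, 187, 188, 189, 190, 187, 191, 190, 190]
16 [53, 113, 132, 55, 58, 56, 144, 188, 188, 190, 191, 189, 193, 191, 191, 193, 194]
24 [142, 186, 74, 126, 48, 54, 53, 82, 187, 188, 188, 189, 186, 189, 190, 190, 192]
32 [
[... 2003 characters left out ...]
, 179, 184]
232 [173, 178, 174, 31, 19, 25, 22, 24, 24, 24, 22, 26, 16, 20, 13, 180, 183]
240 [173, 177, 158, 19, 15, 14, 27, 27, 42, 44, 33, 25, 19, 17, 11, 180, 180]
248 [176, 176, 174, 13, 9, 8, 6, 9, 11, 8, 11, 3, 8, 11, 14, 180, 180]
256 [174, 177, 178, 13, 12, 7, 3, 8, 14, 13, 10, 17, 19, 13, 65, 178, 181]
264 [175, 175, 175, 175, 142, 42, 21, 8, 7, 9, 9, 21, 46, 167, 177, 182, 181]
272 [177, 173, 175, 174, 176, 182, 175, 181, 180, 176, 182, 177, 183, 185, 177, 179, 180]
280 [66, 66, 62, 68, 64, 68, 66, 66, 67, 65, 66, 66, 65, 66, 64, 66, 64]
288 [84, 85, 86, 84, 84, 85, 84, 81, 83, 85, 83, 83, 83, 80, 84, 84, 80]
296 [76, 78, 79, 77, 80, 77, 77, 77, 74, 77, 78, 75, 73, 80, 76, 80, 75]
```

It's lying flat on the rods again: dark columns about 254–306 are centred at 280 (predicted 279), the rim is near row 170 and the base edge near row 243, both as predicted. Next I'll turn vertical behind it, close the fingers, and check that the posts are level.

```bash
python3 - <<'E'
from h import *
A=tool(-2.4,0); rows(tcp([.5538,-.198,.14],A),A,10)
E
```

```text
10 x [0.368, 0.002, -0.032, -0.004, -0.725, 0.001]
```

```bash

python3 -m inch '[[0.37,0,-0.03,0,-0.725,0],[0.37,0,-0.03,0,-0.725,0],[0.37,0,-0.03,0,-0.725,0],[0.37,0,-0.03,0,-0.725,0],[0.37,0,-0.03,0,-0.725,0]]' -1 >/dev/null
python3 -m inch '[[0.37,0,-0.03,0,-0.725,0],[0.37,0,-0.03,0,-0.725,0],[0.37,0,-0.03,0,-0.725,0],[0.37,0,-0.03,0,-0.725,0],[0.37,0,-0.03,0,-0.725,0]]' >/dev/null
python3 - <<'E'
from h import *
say(); w=snap('wrist','w10.png')
e=np.array([.042,.999,0]);x=np.array([.999,-.042,0]);S=np.array([.5617,.0155,.052]);u=np.array([0,0,1])
P=proj(w,[S-.1*e+.0255*u,S-.175*e+.0255*u,S-.094*e+.011*x,S-.094*e-.011*x,S-.1*e]); print(P.round(0).tolist())
gw=cv2.cvtColor(w['pixels'],cv2.COLOR_RGB2GRAY); a,b=P[4].astype(int)
print('cols from',a-32)
for v in range(b-30,b+26,3): print(v,gw[v,a-32:a+34:3].tolist())
print('base col',[(v,int(gw[v,a])) for v in range(b+30,b+110,4)])
A=tool(-2.4,0); rows(tcp([.5538,-.195,.058],A),A,5)
E
```

```text
t 22.7167 tcp [ 0.5529 -0.196   0.3043] grasp [ 0.5526 -0.1967  0.1403] az -2.16 z [-0.002 -0.004 -1.   ] w 0.019826246093174713 F [-0.9  0.5  0.2] 0.0 q [-0.08  0.34  0.42  1.71 -0.14  1.13  0.34]
[[280.0, 64.0], [279.0, 178.0], [295.0, 60.0], [265.0, 60.0], [280.0, 69.0]]
cols from 247
39 [170, 170, 133, 88, 148, 148, 145, 69, 45, 45, 44, 44, 42, 46, 40, 43, 106, 149, 149, 144, 54, 159]
42 [169, 171, 138, 83, 148, 148, 144, 72, 47, 48, 49, 46, 47, 46, 47, 45, 107, 152, 146, 141, 50, 156]
45 [170, 168, 151, 79, 147, 149, 144, 82, 8, 17, 17, 17, 16, 14, 11, 12, 109, 149, 145, 139, 37, 168]
48 [170, 171, 169, 107, 148, 148, 144, 88, 76, 75, 75, 77, 75, 74, 73, 72, 112, 148, 148, 138, 128, 169]
51 [171, 171, 169, 133, 147, 149, 144, 120, 175, 177, 175, 176, 176, 172, 172, 170, 118, 151, 147, 140, 157, 168]
54 [169, 169, 167, 131, 146, 146, 143, 119, 174, 174, 175, 173, 176, 169, 170, 170, 118, 150, 147, 136, 158, 170]
57 [170, 171, 168, 143, 147, 144, 145, 120, 174, 175, 175, 173, 173, 170, 172, 168, 118, 150, 148, 136, 159, 169]
60 [170, 170, 169, 146, 130, 153, 177, 171, 151, 158, 17
[... 715 characters left out ...]
, 21, 21, 26, 30, 32, 25, 26, 19, 24, 13, 14, 5, 18]
84 [106, 14, 19, 17, 18, 19, 23, 19, 25, 27, 32, 39, 50, 45, 38, 32, 26, 22, 20, 19, 19, 13]
87 [88, 14, 14, 17, 16, 20, 18, 26, 22, 30, 33, 40, 43, 47, 36, 32, 23, 20, 24, 18, 13, 16]
90 [87, 20, 17, 21, 22, 18, 22, 22, 24, 24, 29, 42, 45, 44, 37, 29, 29, 19, 20, 16, 20, 13]
93 [87, 18, 23, 19, 23, 23, 22, 20, 21, 30, 35, 38, 44, 45, 39, 33, 24, 20, 20, 18, 15, 18]
base col [(99, 39), (103, 39), (107, 35), (111, 39), (115, 40), (119, 41), (123, 44), (127, 38), (131, 39), (135, 37), (139, 38), (143, 40), (147, 37), (151, 32), (155, 35), (159, 37), (163, 37), (167, 33), (171, 31), (175, 20)]
5 x [-0.015, -0.001, 0.412, -0.002, 0.014, 0.016]
```

The posts sit at about (266,60) and (296,60), 30 px apart as predicted, so they are level to within ~15°. Descend behind the base with the fingers shut.

```bash

python3 -m inch '[[-0.01,0.01,0.41,0,0.01,0.01],[-0.01,0.01,0.41,0,0.01,0.01],[-0.01,0,0.41,0,0.01,0.01],[-0.01,0,0.41,0,0.01,0.01],[-0.01,0,0.41,0,0.01,0.01]]' 
python3 -m inch '[[0.1,0,0,0,0,0],[0.1,0,0,0,0,0],[0.1,0,0,0,0,0],[0.05,0,0,0,0,0],[0,0,0,0,0,0]]' 
python3 -c "
from h import *
say()"
```

```text
time: 23.18
ee_pos: [0.5531, -0.1992, 0.2207]
eef_rot: [0.723, 0.691, 0.001, -0.004]
ft_force: [0.4, 1.0, 0.2]
width: 0.0006
grip_force: 0.0
time: 23.6
ee_pos: [0.5546, -0.1848, 0.2234]
eef_rot: [0.723, 0.691, 0.002, -0.002]
ft_force: [0.5, 0.4, -0.0]
width: 0.0004
grip_force: 0.0
t 23.6 tcp [ 0.5546 -0.1848  0.2234] grasp [ 0.5546 -0.1839  0.0594] az -2.54 z [-0.     0.005 -1.   ] w 0.0004339246096379383 F [ 0.5  0.4 -0. ] 0.0 q [-0.07  0.43  0.39  1.78 -0.2   0.97  0.35]
```

```bash

python3 -m inch '[[0.15,0,0,0,0,0],[0.2,0,0,0,0,0],[0.2,0,0,0,0,0],[0.2,0,0,0,0,0],[0.2,0,0,0,0,0]]' 
python3 -m inch '[[0.2,0,0,0,0,0],[0.2,0,0,0,0,0],[0.2,0,0,0,0,0],[0.2,0,0,0,0,0],[0.15,0,0,0,0,0]]' 
python3 -m inch '[[0.1,0,0,0,0,0],[0.1,0,0,0,0,0],[0.1,0,0,0,0,0],[0.05,0,0,0,0,0],[0.0,0,0,0,0,0]]' 
python3 -c "
from h import *
say()"
```

```text
time: 24.02
ee_pos: [0.5558, -0.1489, 0.2231]
eef_rot: [0.723, 0.691, -0.0, -0.001]
ft_force: [-1.1, -29.2, 7.0]
width: 0.0007
grip_force: 14.7
time: 24.43
ee_pos: [0.5578, -0.1082, 0.2229]
eef_rot: [0.723, 0.691, 0.001, -0.003]
ft_force: [-0.1, -3.1, 1.7]
width: 0.0002
grip_force: 1.3
time: 24.85
ee_pos: [0.5582, -0.095, 0.2227]
eef_rot: [0.723, 0.691, 0.001, -0.003]
ft_force: [0.4, 0.3, 0.0]
width: 0.0006
grip_force: 0.0
t 24.85 tcp [ 0.5582 -0.095   0.2227] grasp [ 0.5578 -0.0941  0.0587] az -2.58 z [-0.002  0.005 -1.   ] w 0.0006158137326034014 F [0.4 0.3 0. ] 0.0014121006461209618 q [-0.21  0.39  0.36  1.83 -0.17  0.96  0.18]
```

```bash

python3 - <<'E'
from h import *
w=snap('wrist','w11.png');s=snap('side','s11.png');t=snap('top','t11.png')
e=np.array([.042,.999,0]);S=np.array([.5617,.0155,.052]);u=np.array([0,0,1])
P=proj(w,[S-.02*e+.0255*u,S-.095*e+.0255*u,S-.014*e+.037*u,S-.075*e+.0255*u]);print('wrist lip',P.round(0).tolist())
gw=cv2.cvtColor(w['pixels'],cv2.COLOR_RGB2GRAY); a=int(P[1][0])
for c in(a-25,a-15,a,a+15,a+25): print(c,gw[60:330:6,c].tolist())
Q=proj(s,[S-.095*e,S-.075*e,S-.095*e+.0255*u,S-.095*e-.0255*u]);print('side',Q.round(1).tolist())
g=cv2.cvtColor(s['pixels'],cv2.COLOR_RGB2GRAY); 
for v in range(170,216,2): print(v,g[v,250:292:2].tolist())
Q=proj(t,[S-.095*e+.0255*u,S-.075*e+.0255*u]);print('top',Q.round(1).tolist())
g=cv2.cvtColor(t['pixels'],cv2.COLOR_RGB2GRAY)
for v in range(192,226,3): print(v,g[v,215:260:2].tolist())
E
```

```text
wrist lip [[276.0, 92.0], [277.0, 261.0], [275.0, 72.0], [277.0, 221.0]]
251 [155, 158, 97, 169, 169, 184, 184, 174, 65, 28, 22, 18, 24, 18, 22, 27, 23, 23, 20, 22, 24, 18, 22, 22, 20, 16, 21, 19, 25, 23, 24, 23, 18, 18, 16, 14, 16, 30, 44, 52, 44, 46, 46, 48, 47]
261 [156, 159, 101, 160, 161, 179, 169, 173, 75, 27, 18, 20, 28, 23, 22, 19, 29, 19, 30, 26, 28, 16, 27, 26, 27, 27, 22, 28, 26, 26, 29, 26, 24, 15, 15, 24, 41, 69, 80, 111, 131, 103, 88, 28, 36]
276 [155, 156, 121, 194, 194, 192, 192, 182, 58, 43, 26, 31, 52, 50, 50, 51, 49, 47, 49, 48, 44, 45, 42, 40, 44, 38, 42, 37, 37, 35, 33, 34, 31, 26, 24, 12, 13, 47, 67, 83, 86, 49, 49, 48, 203]
291 [155, 156, 117, 190, 190, 134, 141, 179, 108, 35, 20, 36, 42, 39, 38, 42, 33, 33, 34, 32, 33, 29, 29, 30, 26, 30, 26, 34, 29, 25, 30, 27, 30, 19, 10, 20, 33, 41, 69, 80, 86, 28, 16, 3, 61]
301 [157, 161, 103, 155, 157, 186, 191, 176, 113, 23, 21, 21, 24, 24, 21, 22, 25, 25, 25, 18, 23, 25, 20, 21, 24, 24, 23, 23, 25, 21, 27, 21, 20, 15, 18, 19, 19, 32, 38, 44, 45, 47, 44, 45, 44]
side [[273.9, 200.9], [271.5, 198.0], [273.6, 192.8], [274
[... 2992 characters left out ...]
10 [116, 121, 122, 124, 126, 127, 127, 128, 128, 128, 129, 127, 125, 123, 117, 163, 158, 80, 155, 148, 96, 75, 167]
213 [118, 121, 123, 125, 128, 129, 129, 128, 128, 127, 126, 126, 124, 123, 121, 163, 154, 152, 162, 97, 121, 77, 168]
216 [121, 123, 123, 125, 128, 128, 128, 129, 129, 128, 128, 126, 123, 121, 117, 135, 90, 161, 159, 63, 81, 79, 145]
219 [120, 125, 125, 128, 128, 128, 129, 128, 127, 127, 126, 125, 124, 121, 117, 113, 76, 150, 146, 78, 53, 97, 164]
222 [122, 122, 126, 126, 128, 129, 129, 128, 129, 126, 125, 123, 121, 119, 115, 110, 122, 143, 98, 77, 62, 169, 157]
225 [123, 124, 128, 127, 128, 128, 128, 128, 128, 125, 124, 122, 121, 117, 113, 110, 103, 141, 63, 72, 117, 159, 157]
```

Wrist profile: the rim is at row ~106, about 27 mm from home and still lying true, with the fingers right behind it. Pushing on slowly while watching the force.

```bash

python3 -m inch '[[0.07,0,0,0,0,0],[0.07,0,0,0,0,0],[0.07,0,0,0,0,0],[0.07,0,0,0,0,0],[0,0,0,0,0,0]]' 
python3 -m inch '[[0.07,0,0,0,0,0],[0.07,0,0,0,0,0],[0.0,0,0,0,0,0],[0.0,0,0,0,0,0],[0,0,0,0,0,0]]' 
python3 - <<'E'
from h import *
say();w=snap('wrist','w12.png')
e=np.array([.042,.999,0]);S=np.array([.5617,.0155,.052]);u=np.array([0,0,1]);x=np.array([.999,-.042,0])
P=proj(w,[S-.014*e+.037*u,S-.014*e+.0255*u,S-.05*e+.0255*x,S-.05*e-.0255*x]);print(P.round(0).tolist())
gw=cv2.cvtColor(w['pixels'],cv2.COLOR_RGB2GRAY)
for c in(250,262,277,292,302): print(c,gw[60:160:4,c].tolist())
v=int(P[2][1]);print('row',v,[(k,int(gw[v,k])) for k in range(225,330,4)])
E
```

```text
time: 25.42
ee_pos: [0.5588, -0.0837, 0.2229]
eef_rot: [0.723, 0.691, 0.001, -0.003]
ft_force: [-0.1, -0.2, -0.3]
width: 0.0002
grip_force: 0.0
time: 25.83
ee_pos: [0.5591, -0.0789, 0.2231]
eef_rot: [0.723, 0.691, 0.001, -0.002]
ft_force: [0.9, -0.0, 0.7]
width: 0.0007
grip_force: 0.0
t 25.8333 tcp [ 0.5591 -0.0789  0.2231] grasp [ 0.5588 -0.078   0.0591] az -2.61 z [-0.002  0.005 -1.   ] w 0.0006930836166288718 F [ 0.9 -0.   0.7] 0.0 q [-0.24  0.39  0.35  1.83 -0.17  0.96  0.15]
[[275.0, 119.0], [275.0, 119.0], [325.0, 189.0], [228.0, 189.0]]
250 [157, 162, 162, 160, 158, 158, 157, 165, 165, 162, 159, 162, 158, 159, 124, 21, 20, 23, 19, 22, 23, 24, 18, 21, 28]
262 [158, 161, 160, 163, 160, 159, 160, 166, 164, 163, 158, 164, 157, 159, 124, 22, 18, 26, 26, 26, 28, 24, 20, 24, 28]
277 [159, 164, 160, 162, 157, 159, 157, 168, 164, 160, 161, 163, 156, 159, 117, 25, 21, 47, 46, 48, 45, 47, 48, 47, 50]
292 [158, 162, 162, 162, 161, 158, 160, 168, 165, 160, 158, 163, 157, 159, 101, 25, 19, 40, 44, 39, 38, 37, 38, 36, 36]
302 [159, 160, 159, 164, 159, 161, 157, 166, 165, 160, 160, 165, 157, 160, 97, 16, 13, 23, 24, 20, 26, 24, 22, 18, 22]
row 188 [(225, 184), (229, 116), (233, 21), (237, 15), (241, 16), (245, 19), (249, 27), (253, 26), (257, 26), (261, 25), (265, 26), (269, 31), (273, 41), (277, 43), (281, 44), (285, 39), (289, 39), (293, 26), (297, 23), (301, 27), (305, 19), (309, 23), (313, 21), (317, 23), (321, 18), (325, 15), (329, 182)]
```

The rim is now at the lip's front edge and laterally within 1 mm (edges 230–327, predicted 228–325). Pressing home.

```bash

python3 -m inch '[[0.05,0,0,0,0,0],[0.05,0,0,0,0,0],[0.0,0,0,0,0,0],[0.0,0,0,0,0,0],[0,0,0,0,0,0]]' 
python3 -m inch '[[0.05,0,0,0,0,0],[0.0,0,0,0,0,0],[0.0,0,0,0,0,0],[0.0,0,0,0,0,0],[0,0,0,0,0,0]]' 
python3 -m inch '[[0.05,0,0,0,0,0],[0.0,0,0,0,0,0],[0.0,0,0,0,0,0],[0.0,0,0,0,0,0],[0,0,0,0,0,0]]' 
```

```text
time: 26.3
ee_pos: [0.5591, -0.076, 0.223]
eef_rot: [0.723, 0.69, 0.0, -0.002]
ft_force: [-0.5, -6.2, 0.9]
width: 0.0004
grip_force: 2.6
time: 26.72
ee_pos: [0.5591, -0.0744, 0.223]
eef_rot: [0.724, 0.69, 0.0, -0.002]
ft_force: [-0.2, -7.0, -0.9]
width: 0.0004
grip_force: 3.3
time: 27.13
ee_pos: [0.5591, -0.0728, 0.223]
eef_rot: [0.724, 0.69, 0.0, -0.002]
ft_force: [-0.4, -7.9, -0.7]
width: 0.0003
grip_force: 3.9
```

```bash

python3 -m inch '[[0.04,0,0,0,0,0],[0.0,0,0,0,0,0],[0.0,0,0,0,0,0],[0.0,0,0,0,0,0],[0,0,0,0,0,0]]' 
python3 -m inch '[[0.04,0,0,0,0,0],[0.0,0,0,0,0,0],[0.0,0,0,0,0,0],[0.0,0,0,0,0,0],[0,0,0,0,0,0]]' 
python3 -m inch '[[0.03,0,0,0,0,0],[0.0,0,0,0,0,0],[0.0,0,0,0,0,0],[0.0,0,0,0,0,0],[0,0,0,0,0,0]]' 
```

```text
time: 27.55
ee_pos: [0.5591, -0.0716, 0.223]
eef_rot: [0.724, 0.69, -0.0, -0.002]
ft_force: [-0.1, -9.1, -0.2]
width: 0.0004
grip_force: 4.6
time: 27.97
ee_pos: [0.5591, -0.0708, 0.223]
eef_rot: [0.724, 0.69, -0.0, -0.001]
ft_force: [-0.5, -12.6, -1.0]
width: 0.0005
grip_force: 6.2
time: 28.38
ee_pos: [0.5591, -0.0706, 0.223]
eef_rot: [0.724, 0.689, -0.001, -0.001]
ft_force: [-1.5, -14.8, -1.3]
width: 0.0003
grip_force: 7.8
```

Travel has stopped at 0.0706, against about 0.069 expected. The force rose through the two-spring range to about 10 N and then hardened, so it is home. I'll add a little margin and check that it's steady.

```bash

python3 -m inch '[[0.04,0,0,0,0,0],[0.04,0,0,0,0,0],[0.0,0,0,0,0,0],[0.0,0,0,0,0,0],[0,0,0,0,0,0]]' 
python3 -m inch '[[0,0,0,0,0,0],[0.0,0,0,0,0,0],[0.0,0,0,0,0,0],[0.0,0,0,0,0,0],[0,0,0,0,0,0]]' 
python3 - <<'E'
from h import *
say();w=snap('wrist','w13.png')
e=np.array([.042,.999,0]);S=np.array([.5617,.0155,.052]);u=np.array([0,0,1]);x=np.array([.999,-.042,0])
gw=cv2.cvtColor(w['pixels'],cv2.COLOR_RGB2GRAY)
P=proj(w,[S-.014*e+.037*u,S-.075*e+.0255*u]+[S-d*e+k*.0255*x for d in(.03,.065) for k in(1,-1)]);print(P.round(0).tolist())
for j in(2,4):
    v=int(P[j][1]); d=np.where(gw[v,200:360]<60)[0]+200; print(v,d.min(),d.max())
E
```

```text
time: 28.8
ee_pos: [0.559, -0.0699, 0.223]
eef_rot: [0.725, 0.689, -0.002, 0.0]
ft_force: [-0.4, -25.0, -1.6]
width: 0.0008
grip_force: 12.3
time: 29.22
ee_pos: [0.559, -0.0699, 0.223]
eef_rot: [0.725, 0.689, -0.002, 0.0]
ft_force: [-1.0, -25.1, -2.4]
width: 0.0001
grip_force: 12.3
t 29.2167 tcp [ 0.559  -0.0699  0.223 ] grasp [ 0.5586 -0.0704  0.059 ] az -2.96 z [-0.002 -0.003 -1.   ] w 0.00014164586838397207 F [ -1.  -25.1  -2.4] 12.26654702060614 q [-0.26  0.38  0.35  1.83 -0.16  0.95  0.11]
[[275.0, 140.0], [277.0, 268.0], [326.0, 165.0], [227.0, 166.0], [324.0, 229.0], [231.0, 229.0]]
165 231 327
228 234 325
```

Steady at 25 N, straight between the cheeks, and still pressed home. Handing in.

```bash
python3 -c "
from bench import job
print(job.close_job())"
```

```text
the job is handed in; nothing more can be done
None
```

I handed the job in at about 29 s with the large capacitor on the rods, terminals level and toward the head, and the closed fingers holding it home at a steady 25 N; the first slide had caught at the lip and pitched it in the grip, so I laid it again and pushed it from behind, and I have no verdict or direct strip reading to confirm it.

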